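# Unload painted bed labels from the clamp-bar jig onto the shelf, and clamp the next blanks

### The arm

A 6-joint arm with a two-finger parallel gripper is mounted at the origin on the work surface; the furniture and walls round the work are solid. World frame = base frame: x ahead of the robot, y to its left, z up, the work surface at z = 0. Lengths are in m, angles in rad, forces in N, time in s.
With the tool pointing down it reaches from about 0.425 to 0.95 m from the base axis. Payload 3.5 kg.
Tool frame: the origin (TCP) lies at the very end of the fingers, on their centre line; the grasp point (between the pads) lies 19 mm behind it; y points along the fingers, x is the direction in which the jaws open and shut, and the axes are right-handed (so a half turn about y gives the same grasp; the last joint's range is limited). The gripper opens to 85 mm and grips with 20 to 120 N. Pads are 22 mm wide; open, the fingers measure 114 mm over their backs; the gripper's body (76 mm by 85 mm) begins 54 mm behind the grasp point. The pads swing forward as they close: fully open they stand 13 mm farther back than shut.
Start: joints at [-1.461, 0.286, 1.577, -0, 1.279, -0.15], TCP at [0.173, -0.652, 0.231] pointing down, gripper open.
Joint ranges: [-2.77, 2.77], [-0.9, 2.22], [0.21, 2.48], [-1.53, 4.67], [0.24, 2.81], [-2.84, 2.84]. Speed limits (rad/s): [2.79, 2.79, 3.14, 3.14, 3.14, 3.14].

### API

Orientations are given as a unit quaternion [x, y, z, w].
In Python, from rig import status, get_image, calibration, ctrl gives the robot as it stands. The module is installed in compiled form; this text tells all that it offers.
- The arm moves only by the shell command python3 -m pendant 'ROWS' [FORCE]. ROWS is a JSON object of lists of equal length, an entry for each row: "travel": the shift along the world's x, y, z in m, a list of three; "dr": the turn, a rotation vector about the world's x, y, z in rad, a list of three; "jaw": the closure in counts, from 0 (fully open) to 255 (shut). In form: {"travel": [[x, y, z], ...], "dr": [[wx, wy, wz], ...], "jaw": [jaw, ...]}. A call has 1 to 20 rows; each row shifts and turns the pose as measured when the row begins; what a row does not reach is not made up. A row lasts 1/8 s, in which the tool goes at most 62.5 mm and 10.7 degrees, less where a joint would pass 70% of its speed; a pose out of reach is approached as far as the arm can. A call is refused whole if a number of a shift passes 0.0625 or a number of a turn 0.188, either way. A call with a gripper value outside its range is refused whole. The fingers move at their own pace and stop on an object; FORCE is the grip in N (left out, the last holds). Time passes only in rows, so rows that do not move let the fingers close. It gives the time, the measured TCP pose, the force and the opening at its end, in the units of the state.
- status.get_obs(): the state, without advancing time (a new reading comes with each control period).
- get_image(name): name is "side" or "top"; returns the picture (400x640x3 uint8, red, green, blue); there is no depth.
- calibration(name): a dict with "fx", "fy", "cx", "cy" (pixels), "R" (3x3) and "t" (3): a world point X has camera coordinates R X + t. Camera axes: x right, y down, z forward; pixel columns grow to the right and rows downward; lengths in m; the calibration is good to about 2 mm. A picture is of the moment at which its call begins. calibration takes no time and is no camera call.
- ctrl.sign_off(): hands the job in, once; it reports no verdict.
The state is a dict: "time": time; "q": joint angles; "joint_vel": joint speeds; "joint_efforts": joint torques, N m; "tcp_pos": TCP position; "eef_rot": TCP orientation; "contact_force": force on the tool from outside, world axes, zero at the start; "moment": the same for the moment, N m; "gripper_width": finger opening in m.
Only numpy, scipy, OpenCV 4.12 (cv2) and the standard library are available. Lean on these libraries where they do the work, as an engineer would, in place of code of your own. Each camera call takes 0.05 s, during which the arm holds its last target.

### The job

The wooden bed labels in the painting jig are dry: lift the jig's hinged clamp bar until it stands up by itself, slide every painted label straight out from under the rail, and lay them flat on the low shelf in one neat side-by-side row, painted heads at the shelf's front edge, all reds left of all whites, gaps no wider than a label. Load the unpainted blanks from the bench into lanes of the jig, point first and well under the rail. Only then close the clamp bar down, leaving the pen, the tape and the brass rose where they are.

Things in the scene. Friction and masses are not known exactly. Their poses are not given: they have to be found in the camera images.
- jig: painting jig fixed to the bench left or right of the middle, the shelf on the other side: green-painted board 220 mm (x) by 296 mm (y), 18 mm thick; labels lie on its top. Origin: centre of its underside; -x is its front, towards the robot. Four lanes along x (centres at y = 96, 32, -32, -96 mm) hold at most one label each, head to the front. The clamp bar lies across them at x = -10 mm
- jig_rail (a point): middle of the front edge of the fixed aluminium rail over the labels' points, on the board's top: at x = 31 mm of the jig. The rail is 70 mm deep, underside 14 mm and top 18 mm over the board; spacers under it leave each lane 42 mm wide, back stop 62 mm in. So a label leaves only by sliding forward, level, about 60 mm, before it is lifted
- clamp_bar (a joint): hinge of the clamp bar, rad: about 0 when down on the labels (to -0.03 with nothing under it), growing as its handle swings up and back, stop at 1.6. The bar weighs 0.4 kg; stiff pivots hold it where it is left above about 1.1; lower down it sinks shut. Lifting takes about 5 N at the handle
- bar_grip (a point): middle of the clamp bar's handle: black horizontal rod, 14 mm thick, 78 mm free length along the jig's y, in front of and above the bar, 68 mm above the bench when down, 128 mm in front of and 20 mm above the hinge axis then. The steel bar is 30 mm wide, its near edge 28 mm behind the rod, its top 24 mm below the rod's centre
- bar_hinge (a point): middle of the clamp bar's hinge axis, which runs along the jig's y, 48 mm above the bench, 75 mm behind the jig's origin
- shelf: low wooden shelf fixed to the bench: board 200 mm deep (x) by 300 mm wide (y), its top 45 mm above the bench. Origin: on the bench under the board's centre; -x is its front, towards the robot, +y its left. Front edge at x = -100 mm; a back rail's front face is at x = +100 mm, its top 60 mm above the bench
- red_label_1: flat wooden bed label, 170 mm long, 36 mm wide, 10 mm thick, about 45 g: 90 degree point at one end (the last 18 mm), the last 46 mm of the other end (its head) painted red. Starts in the jig; three or four painted ones are there. Origin: centre of its underside; x runs along it to the point (point at x = +85 mm, head end at x = -85 mm), z up. May be absent
- red_label_1_head (a point): middle of the lower edge of that label's head end (x = -85 mm on the label)
- white_label_1: flat wooden bed label, 170 mm long, 36 mm wide, 10 mm thick, about 45 g: 90 degree point at one end (the last 18 mm), the last 46 mm of the other end (its head) painted white. Starts in the jig; three or four painted ones are there. Origin: centre of its underside; x runs along it to the point (point at x = +85 mm, head end at x = -85 mm), z up. May be absent
- white_label_1_head (a point): middle of the lower edge of that label's head end (x = -85 mm on the label)
- red_label_2: flat wooden bed label, 170 mm long, 36 mm wide, 10 mm thick, about 45 g: 90 degree point at one end (the last 18 mm), the last 46 mm of the other end (its head) painted red. Starts in the jig; three or four painted ones are there. Origin: centre of its underside; x runs along it to the point (point at x = +85 mm, head end at x = -85 mm), z up. May be absent
- red_label_2_head (a point): middle of the lower edge of that label's head end (x = -85 mm on the label)
- white_label_2: flat wooden bed label, 170 mm long, 36 mm wide, 10 mm thick, about 45 g: 90 degree point at one end (the last 18 mm), the last 46 mm of the other end (its head) painted white. Starts in the jig; three or four painted ones are there. Origin: centre of its underside; x runs along it to the point (point at x = +85 mm, head end at x = -85 mm), z up. May be absent
- white_label_2_head (a point): middle of the lower edge of that label's head end (x = -85 mm on the label)
- blank_label_1: flat wooden bed label, 170 mm long, 36 mm wide, 10 mm thick, about 45 g: 90 degree point at one end (the last 18 mm), the last 46 mm of the other end (its head) bare like the rest. Starts on the bench between jig and shelf; one or two are there. Origin: centre of its underside; x runs along it to the point (point at x = +85 mm, head end at x = -85 mm), z up. May be absent
- blank_label_1_head (a point): middle of the lower edge of that label's head end (x = -85 mm on the label)
- blank_label_2: flat wooden bed label, 170 mm long, 36 mm wide, 10 mm thick, about 45 g: 90 degree point at one end (the last 18 mm), the last 46 mm of the other end (its head) bare like the rest. Starts on the bench between jig and shelf; one or two are there. Origin: centre of its underside; x runs along it to the point (point at x = +85 mm, head end at x = -85 mm), z up. May be absent
- blank_label_2_head (a point): middle of the lower edge of that label's head end (x = -85 mm on the label)
- marker_pen: blue and white marker pen 135 mm long, 17 mm thick, lying across in front of the blanks; a bystander; origin at the middle of its underside
- tape_roll: roll of tape 98 mm across, 25 mm high, at the right end of the work; a bystander; origin at the middle of its underside
- brass_rose: brass watering-can rose 70 mm across, 59 mm high, at the left end of the work; a bystander; origin at the middle of its underside
Mind the look-alikes: they are no part of the job. What is shaped like the blank_label_1 but black is not meant.

How it is judged:
By the outcome, as a careful person would: the job done as asked, in the order asked, and still so for the second after the job is handed in, with the robot touching nothing.
Of red_label_1, white_label_1, red_label_2, white_label_2 only 3 to 4 are there at a start; the rules pass over those that are not, and their reading is None.
Of blank_label_1, blank_label_2 only 1 to 2 are there at a start; the rules pass over those that are not, and their reading is None.
At some moment in a run one of red_label_1, white_label_1, red_label_2, white_label_2 may be knocked a few centimetres aside while the robot is not near it.
Once in a run the grip may slacken for a moment while it holds something.
It also fails if it takes over 210 s, if anything falls off the work surface, if the arm or the gripper's body presses on something with over 40 N, if the wrist force passes 120 N, or if a joint passes its speed limit or range.

## Working session

There is one attempt and no reset: what is moved stays moved. The work goes in short steps, Python scripts to look and compute and a shell command to move; the robot and the scene stay as the last step left them, time stands still between calls to the robot, and variables do not carry over. Pictures are saved under pics/ and viewed, and the job is handed in when it is done.

```bash
mkdir -p pics; ls
python3 - <<'E'
from rig import status,get_image,calibration
import cv2
o=status.get_obs()
for k,v in o.items(): print(k,v)
for n in ("top","side"):
    cv2.imwrite(f"pics/a_{n}.png",get_image(n)[:,:,::-1]); print(n,calibration(n))
E
```

```text
pics
time 0.0
q [-1.46100265e+00  2.87177677e-01  1.57819398e+00 -7.41532390e-06
  1.27856942e+00 -1.49991197e-01]
joint_vel [-0.0003223   0.00045957 -0.00186919  0.00152305 -0.0007247  -0.00188861]
joint_efforts [ 8.55677772e-04 -4.05981946e+01 -2.92626929e+01 -7.26425264e-05
  5.89000396e-03 -7.41210783e-06]
tcp_pos [ 0.17334884 -0.65168134  0.22992996]
eef_rot [-0.55995469  0.43160027 -0.43044628  0.56114878]
contact_force [ 0.17034388  0.55984371 -0.32508916]
moment [-0.00415163 -0.00301499  0.01436419]
gripper_width 0.0853865195809986
top {'fx': 512.6015051260039, 'fy': 512.6015051260039, 'cx': 322.1805611627156, 'cy': 202.078535876549, 'R': array([[ 0.01086023, -0.99992542,  0.00558679],
       [-0.99771696, -0.01120834, -0.06659764],
       [ 0.06665529, -0.00485077, -0.99776427]]), 't': array([-0.02318399,  0.47195475,  1.68167737])}
side {'fx': 470.3175226929985, 'fy': 470.3175226929985, 'cx': 324.04155944440714, 'cy': 203.2572300201428, 'R': array([[ 0.99808069,  0.06157192,  0.00662052],
       [ 0.03661569, -0.50053763, -0.8649401 ],
       [-0.0499422 ,  0.86352243, -0.50183144]]), 't': array([-0.46826063,  0.04214922,  1.67061076])}
```

View pics/a_top.png

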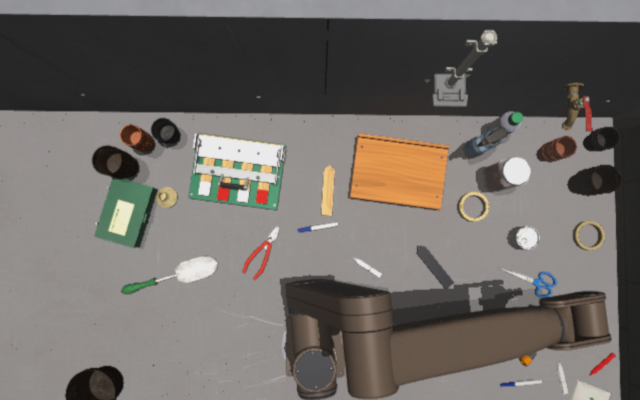

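View pics/a_side.png

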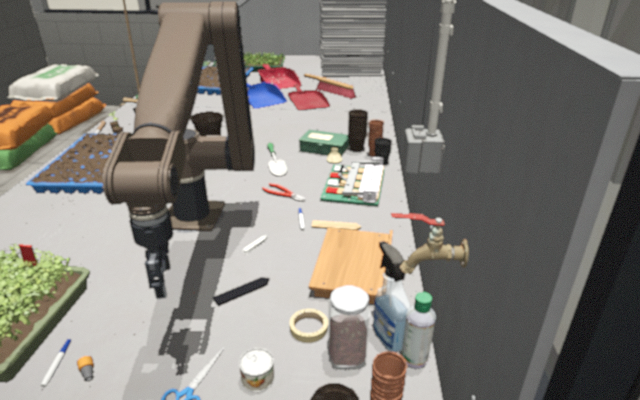

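Run:
```python
import cv2
a=cv2.imread("pics/a_top.png")
cv2.imwrite("pics/z1.png",cv2.resize(a[125:245,180:310],None,fx=6,fy=5,interpolation=cv2.INTER_CUBIC)[:, :])
cv2.imwrite("pics/z2.png",cv2.resize(a[125:245,290:460],None,fx=4.6,fy=4.6,interpolation=cv2.INTER_CUBIC))
```

```text
(no output)
```

View pics/z1.png

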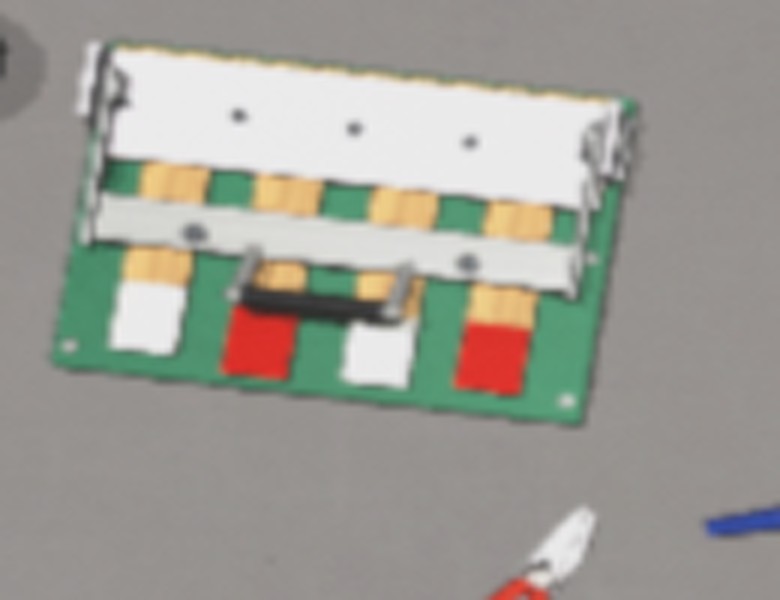

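View pics/z2.png

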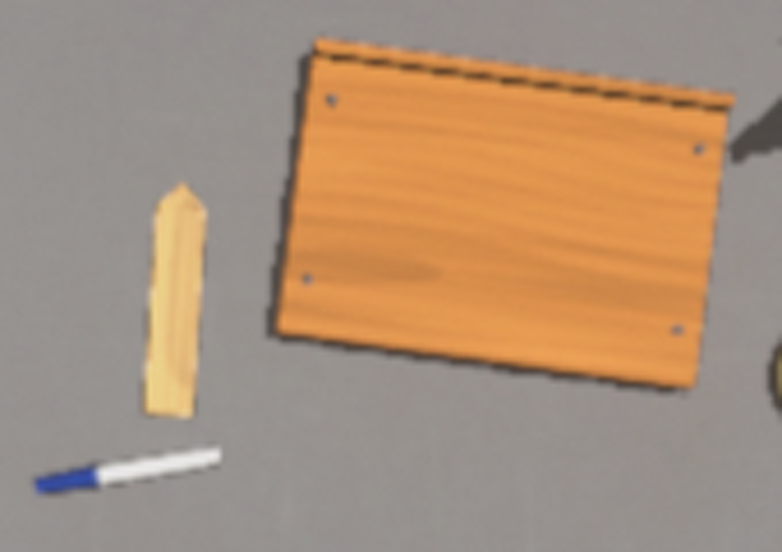

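```bash
cat > h.py <<'E'
import numpy as np,cv2
from rig import status,get_image,calibration
def cast(n,uv,z):
    c=calibration(n);R=np.array(c["R"]);t=np.array(c["t"]);uv=np.atleast_2d(uv).astype(float)
    d=np.stack([(uv[:,0]-c["cx"])/c["fx"],(uv[:,1]-c["cy"])/c["fy"],np.ones(len(uv))],1)@R
    o=-R.T@t
    return o+d*((z-o[2])/d[:,2])[:,None]
def proj(n,X):
    c=calibration(n);Y=np.atleast_2d(X)@np.array(c["R"]).T+np.array(c["t"])
    return np.stack([Y[:,0]/Y[:,2]*c["fx"]+c["cx"],Y[:,1]/Y[:,2]*c["fy"]+c["cy"]],1)
def snap(n,f):
    im=get_image(n); cv2.imwrite(f"pics/{f}.png",im[:,:,::-1]); return im
def blobs(mask,amin=20):
    k,l,s,c=cv2.connectedComponentsWithStats(mask.astype(np.uint8),connectivity=4)
    return [(s[i],c[i],l==i) for i in range(1,k) if s[i,4]>=amin]
E
python3 - <<'E'
from h import *
for n in("top","side"):
    im=cv2.imread(f"pics/a_{n}.png"); hsv=cv2.cvtColor(im,cv2.COLOR_BGR2HSV); H,S,V=cv2.split(hsv)
    c=calibration(n); print(n,"cam",-np.array(c["R"]).T@np.array(c["t"]))
    roi=np.zeros(H.shape,bool)
    if n=="top": roi[120:230,180:470]=1
    else: roi[150:310,290:400]=1
    for nm,m,z in (("red",(S>150)&((H<6)|(H>174))&(V>100),.028),("white",(S<30)&(V>205),.028),("green",(H>55)&(H<90)&(S>80),.018),("black",(V<45),.068),("blue",(H>105)&(H<130)&(S>120),.008),("wood",(H>15)&(H<28)&(S>80)&(V>150),.010),("orange",(H>8)&(H<=15)&(S>120)&(V>120),.045)):
        for s,cc,mm in blobs(m&roi,25):
            cn=max(cv2.findContours(mm.astype(np.uint8),0,1)[0],key=len)
            r=cv2.minAreaRect(cn); bx=cv2.boxPoints(r)
            print(nm,s,cc.round(1),"->",cast(n,cc,z)[0,:2].round(4),"box",cast(n,bx,z)[:,:2].round(3).tolist())
E
```

```text
top cam [ 0.35903635 -0.00973499  1.70947819]
red [217 186  12  15 139] [222.7 193.4] -> [0.4962 0.3093] box [[0.478, 0.329], [0.521, 0.323], [0.516, 0.288], [0.473, 0.295]]
red [256 190  12  14 139] [261.6 196.3] -> [0.4881 0.1813] box [[0.47, 0.202], [0.512, 0.195], [0.507, 0.161], [0.465, 0.167]]
white [ 199  135   84   31 1577] [238.6 150.3] -> [0.6398 0.2603] box [[0.621, 0.399], [0.69, 0.392], [0.656, 0.117], [0.588, 0.125]]
white [196 165  79  17 524] [236.  172.7] -> [0.5652 0.2671] box [[0.569, 0.4], [0.594, 0.397], [0.561, 0.139], [0.537, 0.142]]
white [199 182  11  13 128] [204.1 187.9] -> [0.5138 0.3708] box [[0.533, 0.388], [0.533, 0.355], [0.494, 0.354], [0.493, 0.387]]
white [237 190  12  12 108] [242.6 195.5] -> [0.49   0.2438] box [[0.475, 0.262], [0.512, 0.258], [0.508, 0.225], [0.471, 0.23]]
white [312 223  26   7  71] [324.2 225.6] -> [ 0.3941 -0.0252] box [[0.391, 0.016], [0.406, -0.067], [0.397, -0.068], [0.383, 0.014]]
green [198 158   5   6  26] [200.  160.2] -> [0.607  0.3894] box [[0.614, 0.396], [0.614, 0.383], [0.598, 0.382], [0.597, 0.396]]
green [215 160
[... 3004 characters left out ...]
693, -0.463], [0.669, -0.464]]
white [331 286  37  24 731] [349.  297.8] -> [ 0.5623 -0.4285] box [[0.512, -0.384], [0.611, -0.377], [0.61, -0.468], [0.516, -0.475]]
green [322 194  56  11 216] [343.4 199. ] -> [0.5332 0.1235] box [[0.454, 0.114], [0.453, 0.163], [0.659, 0.136], [0.655, 0.089]]
black [375 150  14  14  80] [382.3 154. ] -> [0.6871 0.4303] box [[0.658, 0.469], [0.713, 0.474], [0.706, 0.343], [0.654, 0.339]]
black [382 254  18  26 187] [390.1 267.7] -> [ 0.6737 -0.3421] box [[0.639, -0.305], [0.664, -0.277], [0.701, -0.38], [0.677, -0.405]]
wood [ 309  227   83   68 3755] [349.8 259.6] -> [ 0.5622 -0.2354] box [[0.449, -0.369], [0.446, -0.028], [0.699, -0.068], [0.657, -0.393]]
```

```bash
cat >> h.py <<'E'
from scipy.spatial.transform import Rotation as Ro
def st():
    o=status.get_obs();R=Ro.from_quat(o["eef_rot"]).as_matrix()
    print("t",round(o["time"],2),"tcp",o["tcp_pos"].round(4) if hasattr(o["tcp_pos"],'round') else o["tcp_pos"],"jawdir",R[:,0].round(3),"jawyaw",round(float(np.arctan2(R[1,0],R[0,0])),3),"point",R[:,1].round(3),"q",np.round(o["q"],2),"F",np.round(o["contact_force"],1),"w",round(o["gripper_width"],4))
    return o
E
python3 - <<'E'
from h import *
st()
im=cv2.imread("pics/a_top.png"); 
a=im[180:192,214:252].max(2); print(a)
m=np.zeros(im.shape[:2],bool); m[180:192,214:252]=im[180:192,214:252].max(2)<75
ys,xs=np.nonzero(m); print(xs.mean(),ys.mean(),cast("top",(xs.mean(),ys.mean()),.068), cast("top",[(xs.min(),ys[xs==xs.min()].mean()),(xs.max(),ys[xs==xs.max()].mean())],.068))
E
```

```text
t 0.1 tcp [ 0.1734 -0.6517  0.2301] jawdir [ 0.257 -0.966 -0.002] jawyaw -1.311 point [-0.     0.002 -1.   ] q [-1.46  0.29  1.58 -0.    1.28 -0.15] F [ 0.3  0.7 -0.1] w 0.0852
[[147 147 148 147 141 137 145 130 145 193 199 221 232 229 228 229 202 127
  147 150 148 147 147 149 151 164 220 232 232 229 223 200 152 146 137 150
  142 121]
 [147 146 146 145 141 137 125 104 128 177 194 225 229 226 225 224 187 129
  146 150 151 151 151 151 151 170 231 236 236 232 222 197 157 141 145 183
  161 127]
 [147 147 144 142 149 138  95  70  91 125 149 184 190 187 189 188 149 115
  137 146 147 148 148 149 146 168 232 236 236 231 213 175 153 133 139 181
  148 142]
 [148 146 140 143 168 155  89  61  61  69  73  82  88  93 101 114  99  83
  105 118 122 122 125 131 135 165 229 234 233 228 201 159 148 127 141 176
  135 149]
 [147 147 142 143 162 148  81  61  60  59  60  58  61  62  64  66  63  60
   61  67  70  69  75  87  95 132 189 196 196 192 177 153 144 133 161 170
  125 150]
 [148 148 147 144 136 119  78  55  51  50  53  55  56  59  61  62  61  62
   59  61  62  62  62  63  63  70  86  91  97 109 134 
[... 433 characters left out ...]
 57  56  53  52  62  73  69  56  58  81 121 137 140 166 198 174
  130 147]
 [146 146 146 134 158 210 214 212 211 209 209 209 203 191 173 124  95 108
  105  95  93  85  68  70 108 147 133  93  84  85  93 103 129 180 201 165
  129 141]
 [148 146 145 129 172 212 216 215 215 215 215 215 215 213 191 121 131 143
  141 133 132 125 112 116 160 214 206 181 171 160 160 163 184 211 201 158
  129 141]
 [148 147 145 126 186 214 216 217 217 216 217 217 217 217 190 106 141 147
  148 148 147 146 146 158 198 231 233 231 228 222 221 222 223 224 204 147
  140 150]]
231.43478260869566 185.82608695652175 [[0.51775226 0.27440912 0.068     ]] [[0.52487626 0.30807787 0.068     ]
 [0.51435188 0.24041353 0.068     ]]
```

```bash
python3 -m pendant '{"travel":[[0.046,0.042,0.01],[0.046,0.042,0.01],[0.046,0.042,0.01],[0.046,0.042,0.01],[0.046,0.042,0],[0.046,0.042,0],[0.01,0.05,0],[0.01,0.05,0],[0.01,0.05,0],[0.01,0.05,0],[0.01,0.05,0],[0.01,0.05,0],[0.01,0.05,0],[0,0.053,0],[0,0.053,0],[0,0.053,0],[0,0.053,0],[0,0.053,0],[0,0.053,0]],"dr":[[0,0,0.0625],[0,0,0.0625],[0,0,0.0625],[0,0,0.0625],[0,0,0.0625],[0,0,0.0625],[0,0,0.0625],[0,0,0.0625],[0,0,0.0625],[0,0,0.0625],[0,0,0.0625],[0,0,0.0625],[0,0,0.0625],[0,0,0.0625],[0,0,0.0625],[0,0,0.0625],[0,0,0.0625],[0,0,0.0625],[0,0,0.0625]],"jaw":[0,0,0,0,0,0,0,0,0,0,60,100,120,120,120,120,120,120,120]}' 60; python3 -c "
from h import *
st()"
```

```text
time: 2.48
tcp_pos: [0.5149, 0.2934, 0.2592]
eef_rot: [-0.706, 0.038, -0.027, 0.707]
contact_force: [0.6, -1.4, 0.0]
gripper_width: 0.0452
t 2.48 tcp [0.5149 0.2934 0.2592] jawdir [ 0.996 -0.091 -0.016] jawyaw -0.092 point [-0.015  0.002 -1.   ] q [0.34 0.09 1.75 0.01 1.31 0.43] F [ 0.6 -1.4  0. ] w 0.0452
```

```bash
python3 -m pendant '{"travel":[[0.0035,-0.021,-0.05],[0,0,-0.05],[0,0,-0.05]],"dr":[[0,-0.015,-0.031],[0,0,0],[0,0,0]],"jaw":[135,135,135]}' 60
python3 - <<'E'
from h import *
o=st()
snap("top","b_top");s=snap("side","b_side")
cv2.imwrite("pics/b_z.png",cv2.resize(s[90:230,280:420,::-1],None,fx=4,fy=4,interpolation=cv2.INTER_CUBIC))
E
```

```text
time: 2.85
tcp_pos: [0.52, 0.2782, 0.1106]
eef_rot: [-0.703, 0.036, -0.044, 0.708]
contact_force: [1.0, 0.3, -0.1]
gripper_width: 0.0402
t 2.85 tcp [0.52   0.2782 0.1106] jawdir [ 0.993 -0.114  0.011] jawyaw -0.114 point [ 0.011  0.006 -1.   ] q [0.32 0.22 1.89 0.   1.02 0.43] F [ 1.   0.3 -0.1] w 0.0402
```

View pics/b_z.png

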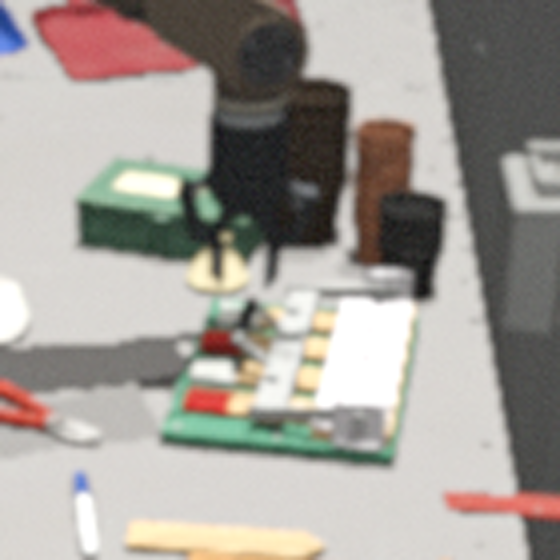

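```bash
python3 -m pendant '{"travel":[[0,-0.004,-0.03],[-0.001,0,-0.021],[0,0,0],[0,0,0],[0,0,0],[0,0,0],[0,0,0],[0,0,0]],"dr":[[0,0,0],[0,0,0],[0,0,0],[0,0,0],[0,0,0],[0,0,0],[0,0,0],[0,0,0]],"jaw":[135,135,135,255,255,255,255,255]}' 60
python3 - <<'E'
from h import *
o=st()
E
```

```text
time: 3.95
tcp_pos: [0.5179, 0.2735, 0.061]
eef_rot: [-0.704, 0.039, -0.042, 0.708]
contact_force: [-0.6, -0.4, -2.1]
gripper_width: 0.0112
t 3.95 tcp [0.5179 0.2735 0.061 ] jawdir [ 0.993 -0.115  0.004] jawyaw -0.115 point [ 0.005  0.004 -1.   ] q [0.31 0.29 1.92 0.   0.93 0.43] F [-0.6 -0.4 -2.1] w 0.0112
```

```bash
python3 -m pendant '{"travel":[[0,0,0],[0,0,0],[0,0,0.004]],"dr":[[0,0,0],[0,0,0],[0,0,0]],"jaw":[255,255,255]}' 60
python3 - <<'E'
from h import *
o=st()
s=snap("side","c_side")
cv2.imwrite("pics/c_z.png",cv2.resize(s[130:220,300:400,::-1],None,fx=6,fy=6,interpolation=cv2.INTER_CUBIC))
E
```

```text
time: 4.32
tcp_pos: [0.5184, 0.2735, 0.0647]
eef_rot: [-0.704, 0.039, -0.043, 0.708]
contact_force: [4.7, 0.0, -6.3]
gripper_width: 0.0113
t 4.33 tcp [0.5184 0.2735 0.0647] jawdir [ 0.993 -0.115  0.005] jawyaw -0.116 point [ 0.006  0.004 -1.   ] q [0.31 0.28 1.91 0.   0.94 0.43] F [ 4.7  0.  -6.3] w 0.0113
```

View pics/c_z.png

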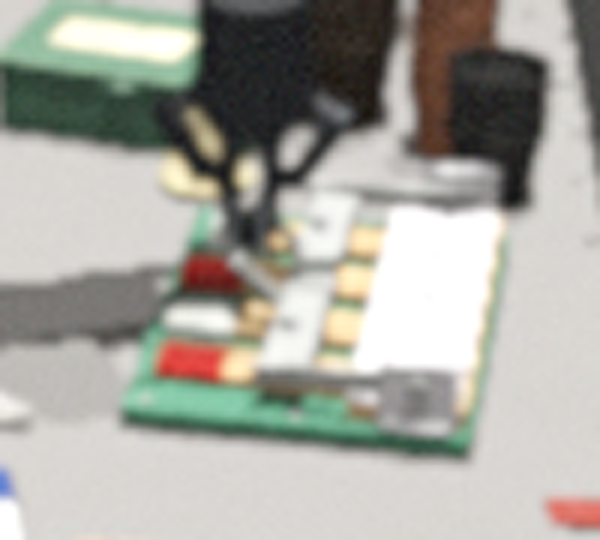

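```bash
python3 -c "
import numpy as np
p=np.linspace(.185,1.6,19);x=-.12955*np.cos(p);z=.12955*np.sin(p)
for a,b in zip(np.diff(x),np.diff(z)):print([round(a*.9924,4),round(-a*.123,4),round(b,4)])"
```

```text
[np.float64(0.0022), np.float64(-0.0003), np.float64(0.0099)]
[np.float64(0.003), np.float64(-0.0004), np.float64(0.0097)]
[np.float64(0.0038), np.float64(-0.0005), np.float64(0.0094)]
[np.float64(0.0045), np.float64(-0.0006), np.float64(0.0091)]
[np.float64(0.0052), np.float64(-0.0006), np.float64(0.0087)]
[np.float64(0.0058), np.float64(-0.0007), np.float64(0.0083)]
[np.float64(0.0065), np.float64(-0.0008), np.float64(0.0078)]
[np.float64(0.0071), np.float64(-0.0009), np.float64(0.0073)]
[np.float64(0.0076), np.float64(-0.0009), np.float64(0.0067)]
[np.float64(0.0081), np.float64(-0.001), np.float64(0.0061)]
[np.float64(0.0086), np.float64(-0.0011), np.float64(0.0054)]
[np.float64(0.009), np.float64(-0.0011), np.float64(0.0047)]
[np.float64(0.0093), np.float64(-0.0012), np.float64(0.004)]
[np.float64(0.0096), np.float64(-0.0012), np.float64(0.0032)]
[np.float64(0.0098), np.float64(-0.0012), np.float64(0.0025)]
[np.float64(0.01), np.float64(-0.0012), np.float64(0.0017)]
[np.float64(0.0101), np.float64(-0.0012), np.float64(0.0009)]
[np.float64(0.0101), np.float64(-0.0013), np.float64(0.0001)]
```

```bash
python3 -m pendant '{"travel":[[0.002,-0.0003,0.01],[0.003,-0.0004,0.01],[0.004,-0.0005,0.009],[0.0045,-0.0006,0.009],[0.005,-0.0006,0.009],[0.006,-0.0007,0.008],[0.0065,-0.0008,0.008],[0.007,-0.0009,0.007],[0.0075,-0.0009,0.007]],"dr":[[0,0,0],[0,0,0],[0,0,0],[0,0,0],[0,0,0],[0,0,0],[0,0,0],[0,0,0],[0,0,0]],"jaw":[255,255,255,255,255,255,255,255,255]}' 60
python3 - <<'E'
from h import *
o=st()
s=snap("side","d_side")
cv2.imwrite("pics/d_z.png",cv2.resize(s[130:220,300:400,::-1],None,fx=6,fy=6,interpolation=cv2.INTER_CUBIC))
E
```

```text
time: 5.5
tcp_pos: [0.5596, 0.2682, 0.1425]
eef_rot: [-0.704, 0.046, -0.037, 0.707]
contact_force: [-2.6, 0.7, -6.0]
gripper_width: 0.0111
t 5.5 tcp [0.5596 0.2682 0.1425] jawdir [ 0.993 -0.117 -0.013] jawyaw -0.117 point [-0.013  0.005 -1.   ] q [0.28 0.26 1.78 0.01 1.11 0.39] F [-2.6  0.7 -6. ] w 0.0111
```

View pics/d_z.png

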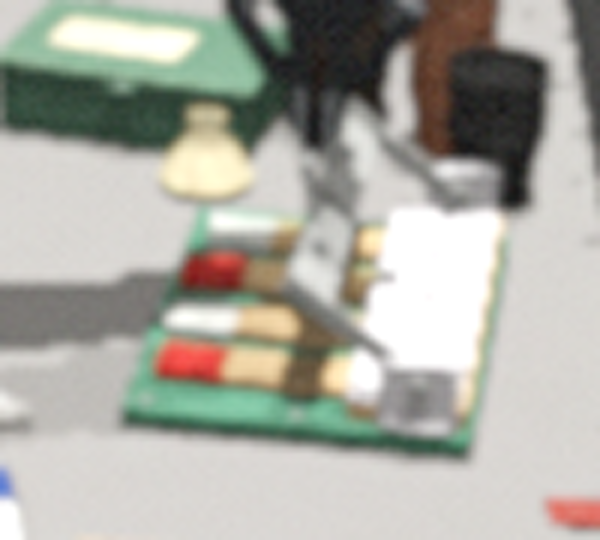

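```bash
python3 -m pendant '{"travel":[[0.008,-0.001,0.006],[0.0085,-0.001,0.0055],[0.009,-0.0011,0.005],[0.0093,-0.0012,0.004],[0.0096,-0.0012,0.0032],[0.0098,-0.0012,0.0025],[0.01,-0.0012,0.0017],[0.01,-0.0012,0.001]],"dr":[[0,0,0],[0,0,0],[0,0,0],[0,0,0],[0,0,0],[0,0,0],[0,0,0],[0,0,0]],"jaw":[255,255,255,255,255,255,255,255]}' 60
python3 - <<'E'
from h import *
o=st()
s=snap("side","e_side")
cv2.imwrite("pics/e_z.png",cv2.resize(s[130:220,300:400,::-1],None,fx=6,fy=6,interpolation=cv2.INTER_CUBIC))
E
```

```text
time: 6.55
tcp_pos: [0.6434, 0.2576, 0.1883]
eef_rot: [-0.705, 0.04, -0.042, 0.707]
contact_force: [0.2, -0.2, -0.4]
gripper_width: 0.0003
t 6.55 tcp [0.6434 0.2576 0.1883] jawdir [ 0.993 -0.115  0.003] jawyaw -0.115 point [ 0.003  0.003 -1.   ] q [0.23 0.36 1.57 0.   1.21 0.35] F [ 0.2 -0.2 -0.4] w 0.0003
```

View pics/e_z.png

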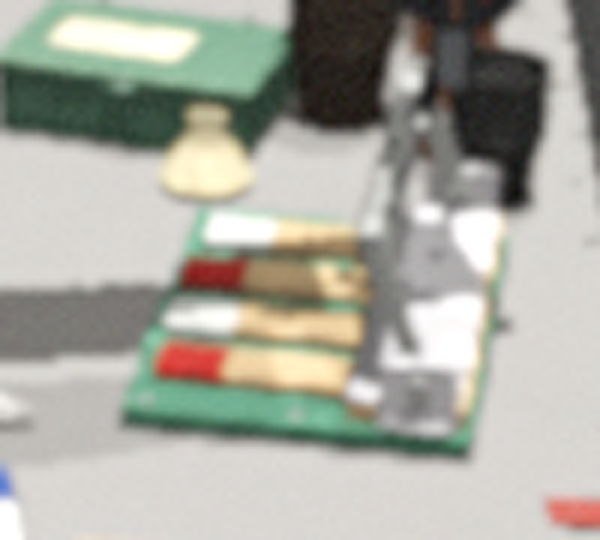

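```bash
python3 -m pendant '{"travel":[[0,0,0.03],[-0.01,0,0.04],[-0.05,0,0.02],[-0.05,-0.02,0],[-0.05,-0.04,0]],"dr":[[0,0,0],[0,0,0],[0,0,0.1],[0,0,0.1],[0,0,0.1]],"jaw":[255,255,255,255,255]}' 60
python3 - <<'E'
from h import *
o=st()
s=snap("side","f_side")
cv2.imwrite("pics/f_z.png",cv2.resize(s[130:220,300:400,::-1],None,fx=6,fy=6,interpolation=cv2.INTER_CUBIC))
s=snap("top","f_top")
cv2.imwrite("pics/f_zt.png",cv2.resize(s[120:220,180:300,::-1],None,fx=6,fy=6,interpolation=cv2.INTER_CUBIC))
E
```

```text
time: 7.22
tcp_pos: [0.4902, 0.1948, 0.2833]
eef_rot: [-0.703, -0.077, 0.06, 0.704]
contact_force: [-0.7, -0.7, 0.8]
gripper_width: -0.0002
t 7.22 tcp [0.4902 0.1948 0.2833] jawdir [0.981 0.193 0.023] jawyaw 0.194 point [ 0.023  0.004 -1.   ] q [ 0.19 -0.09  1.89 -0.    1.32 -0.01] F [-0.7 -0.7  0.8] w -0.0002
```

View pics/f_z.png

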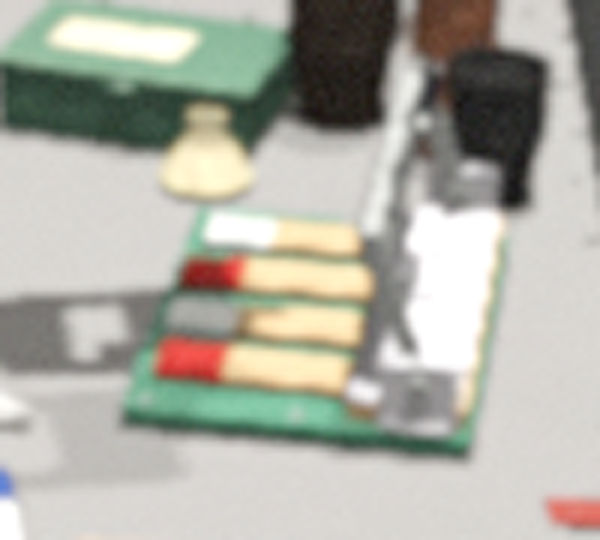

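View pics/f_zt.png

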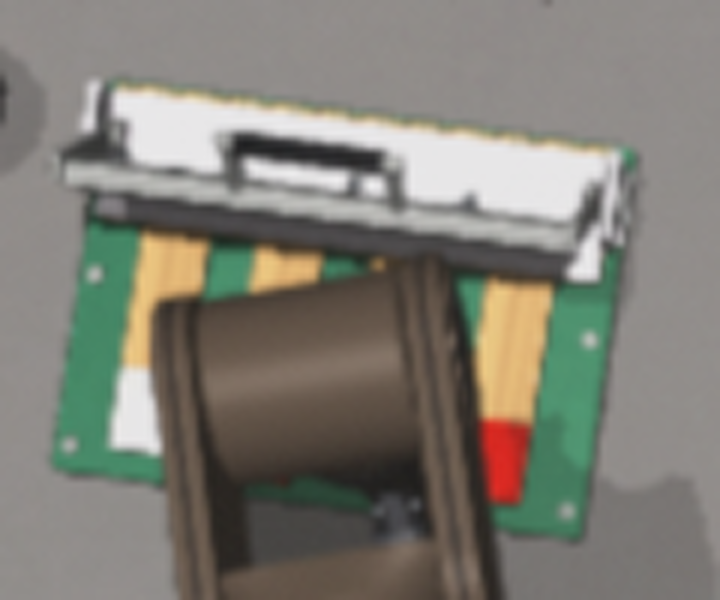

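Run:
```python
from h import *
u=np.array([.9924,-.123]);h=np.array([.571,.265])+.075*u
for th in (1.0,1.1,1.2,1.3,1.4,1.5,1.6):
    p=.155+th; r=-.12955*np.cos(p);z=.048+.12955*np.sin(p)
    print(th,proj("top",[*(h+r*u),z]).round(1),round(z,3))
```

```text
1.0 [[230.5 157.8]] 0.167
1.1 [[230.8 153.6]] 0.171
1.2 [[231.2 149.4]] 0.175
1.3 [[231.7 145.1]] 0.177
1.4 [[232.3 140.9]] 0.178
1.5 [[232.9 136.7]] 0.177
1.6 [[233.6 132.6]] 0.175
```

```bash
python3 -m pendant '{"travel":[[0.005,-0.004,0],[0.005,-0.004,0],[0.005,-0.004,0],[0.005,-0.004,0],[0,0,-0.03],[0,0,-0.03],[0,0,-0.05],[0,0,-0.05],[0,0,-0.04]],"dr":[[0,0,0.156],[0,0,0.156],[0,0,0.156],[0,0,0.156],[0,0,0.156],[0,0,0.156],[0,0,0.156],[0,0,0.154],[0,0,0]],"jaw":[105,105,105,105,105,105,105,105,105]}' 60
python3 - <<'E'
from h import *
o=st()
# shelf front edge
im=cv2.imread("pics/a_top.png").astype(float); 
for x in (365,385,405,425):
    y0=198+(x-365)*.12
    print(x, [tuple(im[int(y0)+k,x].astype(int)) for k in range(-4,8)], int(y0)-4)
E
```

```text
time: 8.45
tcp_pos: [0.5243, 0.1741, 0.0887]
eef_rot: [0.525, 0.495, -0.455, -0.522]
contact_force: [-0.1, -0.2, 0.4]
gripper_width: 0.0504
t 8.45 tcp [0.5243 0.1741 0.0887] jawdir [0.096 0.995 0.04 ] jawyaw 1.475 point [ 0.045  0.035 -0.998] q [ 0.12  0.16  2.02  0.04  0.92 -1.37] F [-0.1 -0.2  0.4] w 0.0504
365 [(np.int64(77), np.int64(142), np.int64(216)), (np.int64(79), np.int64(147), np.int64(222)), (np.int64(82), np.int64(152), np.int64(227)), (np.int64(83), np.int64(152), np.int64(226)), (np.int64(73), np.int64(130), np.int64(198)), (np.int64(56), np.int64(87), np.int64(126)), (np.int64(62), np.int64(70), np.int64(81)), (np.int64(106), np.int64(110), np.int64(116)), (np.int64(138), np.int64(142), np.int64(148)), (np.int64(142), np.int64(147), np.int64(152)), (np.int64(142), np.int64(146), np.int64(152)), (np.int64(143), np.int64(147), np.int64(153))] 194
385 [(np.int64(81), np.int64(150), np.int64(225)), (np.int64(79), np.int64(146), np.int64(222)), (np.int64(82), np.int64(151), np.int64(226)), (np.int64(83), np.int64(154), np.int64(229)), (np.int64(80), np.int64(148), np.int6
[... 762 characters left out ...]
t64(139), np.int64(143), np.int64(149)), (np.int64(142), np.int64(147), np.int64(153)), (np.int64(142), np.int64(146), np.int64(153))] 198
425 [(np.int64(81), np.int64(149), np.int64(225)), (np.int64(82), np.int64(153), np.int64(228)), (np.int64(83), np.int64(156), np.int64(232)), (np.int64(85), np.int64(157), np.int64(231)), (np.int64(80), np.int64(149), np.int64(224)), (np.int64(73), np.int64(132), np.int64(202)), (np.int64(59), np.int64(97), np.int64(145)), (np.int64(59), np.int64(69), np.int64(84)), (np.int64(102), np.int64(107), np.int64(113)), (np.int64(138), np.int64(140), np.int64(148)), (np.int64(142), np.int64(144), np.int64(152)), (np.int64(141), np.int64(144), np.int64(152))] 201
```

```bash
python3 -m pendant '{"travel":[[0,0,0]],"dr":[[0,0,0]],"jaw":[105]}' 60
python3 - <<'E'
from h import *
o=st()
E=cast("top",[(365,198.7),(385,201.35),(405,204.2),(425,206.9)],.045); print(E.round(4)); print(np.polyfit(E[:,1],E[:,0],1))
u=np.array([.9924,-.123])
h=np.array([.4881,.1813])+.022*u
T=np.array([*h,.03]);
R=Ro.from_quat(o["eef_rot"]); 
def want(jy,o=o):
    R=Ro.from_quat(o["eef_rot"]); j=np.array([np.cos(jy),np.sin(jy),0]);p=np.array([0,0,-1.])
    W=Ro.from_matrix(np.stack([j,p,np.cross(j,p)],1)); return (W*R.inv()).as_rotvec()
print(T-o["tcp_pos"], want(1.444))
E
cat >> h.py <<'E'
def go(x,y,z,jy):
    o=st(); R=Ro.from_quat(o["eef_rot"]); j=np.array([np.cos(jy),np.sin(jy),0]);p=np.array([0,0,-1.])
    W=Ro.from_matrix(np.stack([j,p,np.cross(j,p)],1))
    print("need",(np.array([x,y,z])-o["tcp_pos"]).round(4),"turn",(W*R.inv()).as_rotvec().round(4))
E
```

```text
time: 8.57
tcp_pos: [0.5229, 0.1736, 0.0854]
eef_rot: [0.524, 0.493, -0.457, -0.523]
contact_force: [0.2, 0.3, 0.2]
gripper_width: 0.0499
t 8.57 tcp [0.5229 0.1736 0.0854] jawdir [0.096 0.995 0.038] jawyaw 1.475 point [ 0.039  0.034 -0.999] q [ 0.12  0.16  2.02  0.04  0.92 -1.37] F [0.2 0.3 0.2] w 0.0499
[[ 0.4828 -0.1572  0.045 ]
 [ 0.4749 -0.2224  0.045 ]
 [ 0.4663 -0.2876  0.045 ]
 [ 0.4583 -0.3528  0.045 ]]
[0.1261958  0.50276015]
[-0.01293635  0.00501996 -0.05539575] [-0.03350515  0.03991155 -0.02988865]
```

```bash
python3 -m pendant '{"travel":[[-0.013,0.005,0],[0,0,-0.03],[0,0,-0.02],[0,0,0]],"dr":[[-0.033,0.04,-0.03],[0,0,0],[0,0,0],[0,0,0]],"jaw":[105,105,105,105]}' 60
python3 - <<'E'
from h import *
go(.51,.1786,.025,1.444)
s=snap("side","g_side")
cv2.imwrite("pics/g_z.png",cv2.resize(s[130:220,300:400,::-1],None,fx=6,fy=6,interpolation=cv2.INTER_CUBIC))
E
```

```text
time: 9.07
tcp_pos: [0.5206, 0.1796, 0.0446]
eef_rot: [0.536, 0.473, -0.461, -0.526]
contact_force: [-0.8, -0.1, 0.1]
gripper_width: 0.0499
t 9.07 tcp [0.5206 0.1796 0.0446] jawdir [0.128 0.992 0.003] jawyaw 1.442 point [ 0.021  0.001 -1.   ] q [ 0.15  0.24  2.01 -0.    0.87 -1.29] F [-0.8 -0.1  0.1] w 0.0499
need [-0.0106 -0.001  -0.0196] turn [-0.0008  0.0209  0.0018]
```

View pics/g_z.png

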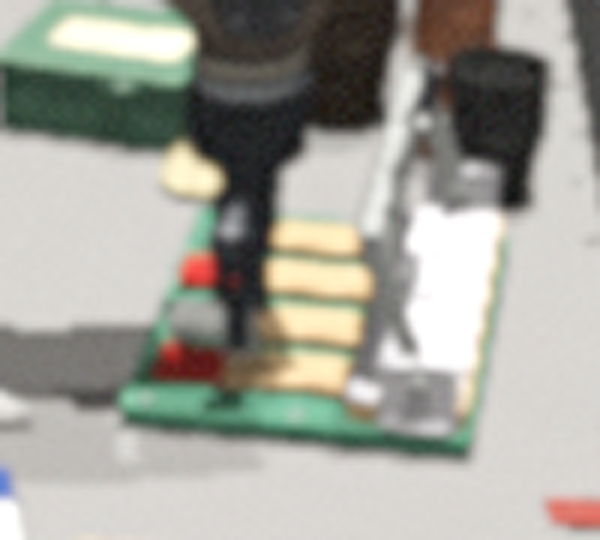

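```bash
python3 -m pendant '{"travel":[[-0.011,-0.001,-0.01],[0,0,-0.008],[0,0,-0.004],[0,0,0]],"dr":[[0,0.021,0],[0,0,0],[0,0,0],[0,0,0]],"jaw":[105,105,105,105]}' 60
python3 - <<'E'
from h import *
go(.51,.1786,.018,1.444)
E
```

```text
time: 9.62
tcp_pos: [0.5128, 0.1791, 0.0263]
eef_rot: [0.532, 0.469, -0.464, -0.53]
contact_force: [0.3, 0.2, -0.3]
gripper_width: 0.0504
t 9.62 tcp [0.5128 0.1791 0.0263] jawdir [0.128 0.992 0.003] jawyaw 1.442 point [ 0.008  0.002 -1.   ] q [ 0.15  0.26  2.03  0.    0.84 -1.29] F [ 0.3  0.2 -0.3] w 0.0504
need [-0.0028 -0.0005 -0.0083] turn [-0.002   0.0078  0.0019]
```

```bash
python3 -m pendant '{"travel":[[-0.003,0,-0.005],[0,0,-0.003],[0,0,-0.001],[0,0,0]],"dr":[[0,0.008,0],[0,0,0],[0,0,0],[0,0,0]],"jaw":[105,105,105,105]}' 60;python3 -m pendant '{"travel":[[0,0,-0.003],[0,0,0]],"dr":[[0,0,0],[0,0,0]],"jaw":[105,105]}' 60
```

```text
time: 10.12
tcp_pos: [0.5097, 0.1791, 0.0167]
eef_rot: [-0.53, -0.467, 0.466, 0.532]
contact_force: [-0.3, -0.7, 0.3]
gripper_width: 0.0502
time: 10.38
tcp_pos: [0.5106, 0.1792, 0.0153]
eef_rot: [-0.531, -0.467, 0.466, 0.532]
contact_force: [-0.5, -0.9, 0.6]
gripper_width: 0.0504
```

```bash
python3 -m pendant '{"travel":[[0,0,-0.002],[0,0,0]],"dr":[[0,0,0],[0,0,0]],"jaw":[105,105]}' 60;python3 -m pendant '{"travel":[[0,0,-0.002],[0,0,0]],"dr":[[0,0,0],[0,0,0]],"jaw":[105,105]}' 60
```

```text
time: 10.62
tcp_pos: [0.5112, 0.1793, 0.0153]
eef_rot: [-0.531, -0.467, 0.467, 0.531]
contact_force: [-0.2, -0.0, -0.6]
gripper_width: 0.0504
time: 10.88
tcp_pos: [0.5116, 0.1794, 0.0151]
eef_rot: [-0.53, -0.467, 0.467, 0.531]
contact_force: [-0.4, -0.0, -1.3]
gripper_width: 0.0504
```

```bash
python3 -m pendant '{"travel":[[0,0,-0.004]],"dr":[[0,0,0]],"jaw":[105]}' 60;python3 -m pendant '{"travel":[[0,0,0]],"dr":[[0,0,0]],"jaw":[105]}' 60
```

```text
time: 11.0
tcp_pos: [0.5119, 0.1795, 0.0148]
eef_rot: [-0.53, -0.466, 0.468, 0.532]
contact_force: [-16.1, -3.8, 42.9]
gripper_width: 0.0502
time: 11.12
tcp_pos: [0.5125, 0.1796, 0.0156]
eef_rot: [-0.53, -0.466, 0.468, 0.532]
contact_force: [0.7, 0.5, -0.1]
gripper_width: 0.0501
```

```bash
python3 -m pendant '{"travel":[[-0.002,0,0.004],[0,0,0],[0,0,0],[0,0,0]],"dr":[[0,0,0],[0,0,0],[0,0,0],[0,0,0]],"jaw":[105,200,200,200]}' 60
python3 - <<'E'
from h import *
go(.51,.1786,.0185,1.444)
E
```

```text
time: 11.62
tcp_pos: [0.5104, 0.1796, 0.0194]
eef_rot: [-0.53, -0.466, 0.468, 0.532]
contact_force: [-0.8, 0.3, 3.7]
gripper_width: 0.0339
t 11.62 tcp [0.5104 0.1796 0.0194] jawdir [0.128 0.992 0.   ] jawyaw 1.443 point [-0.003  0.001 -1.   ] q [ 0.15  0.27  2.03  0.    0.84 -1.29] F [-0.8  0.3  3.7] w 0.0339
need [-0.0004 -0.001  -0.0009] turn [-0.0006 -0.0032  0.0012]
```

```bash
python3 -m pendant '{"travel":[[-0.012,0.0015,0.0008],[-0.012,0.0015,0],[-0.012,0.0015,0],[-0.012,0.0015,0],[-0.012,0.0015,0],[-0.012,0.0015,0],[0,0,0]],"dr":[[0,0,0],[0,0,0],[0,0,0],[0,0,0],[0,0,0],[0,0,0],[0,0,0]],"jaw":[200,200,200,200,200,200,200]}' 60
python3 - <<'E'
from h import *
go(.4425,.187,.06,1.444)
s=snap("side","h_side")
cv2.imwrite("pics/h_z.png",cv2.resize(s[130:220,300:400,::-1],None,fx=6,fy=6,interpolation=cv2.INTER_CUBIC))
E
```

```text
time: 12.5
tcp_pos: [0.4317, 0.1892, 0.0194]
eef_rot: [-0.53, -0.466, 0.468, 0.532]
contact_force: [-1.6, -0.1, 2.1]
gripper_width: 0.0338
t 12.5 tcp [0.4317 0.1892 0.0194] jawdir [ 0.127  0.992 -0.   ] jawyaw 1.444 point [-0.005  0.    -1.   ] q [ 0.2   0.14  2.19  0.    0.81 -1.25] F [-1.6 -0.1  2.1] w 0.0338
need [ 0.0108 -0.0022  0.0406] turn [-0.0002 -0.0047  0.0004]
```

View pics/h_z.png

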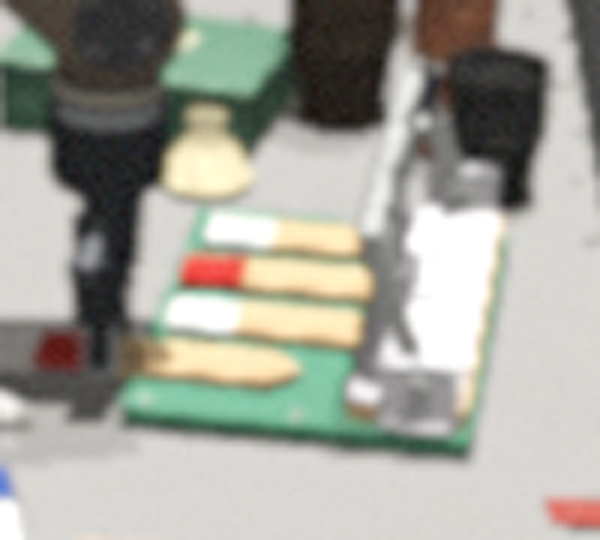

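```bash
python3 -m pendant '{"travel":[[0,0,0.03],[0,0,0.035],[0.0125,-0.044,0.002],[0.0125,-0.044,0],[0.0125,-0.044,0],[0.0125,-0.044,0],[0.0125,-0.044,0],[0.0125,-0.044,0],[0.0125,-0.044,0],[0.01,-0.04,0],[0,0,0]],"dr":[[0,0,0],[0,0,0],[0,0,0],[0,0,0],[0,0,0],[0,0,0],[0,0,0],[0,0,0],[0,0,0],[0,0,0],[0,0,0]],"jaw":[200,200,200,200,200,200,200,200,200,200,200]}' 80
python3 - <<'E'
from h import *
go(.5307,-.1642,.048,1.445)
snap("top","i_top")
s=snap("side","i_side")
cv2.imwrite("pics/i_z.png",cv2.resize(s[170:310,280:420,::-1],None,fx=4,fy=4,interpolation=cv2.INTER_CUBIC))
E
```

```text
time: 13.92
tcp_pos: [0.5292, -0.1713, 0.0841]
eef_rot: [-0.528, -0.464, 0.47, 0.534]
contact_force: [0.1, 1.0, -0.3]
gripper_width: 0.0335
t 13.93 tcp [ 0.5292 -0.1713  0.0841] jawdir [0.128 0.992 0.   ] jawyaw 1.443 point [-0.012  0.002 -1.   ] q [-0.49  0.2   1.97 -0.01  0.98 -1.93] F [ 0.1  1.  -0.3] w 0.0335
need [ 0.0015  0.0071 -0.0361] turn [-0.0017 -0.012   0.0022]
```

View pics/i_z.png

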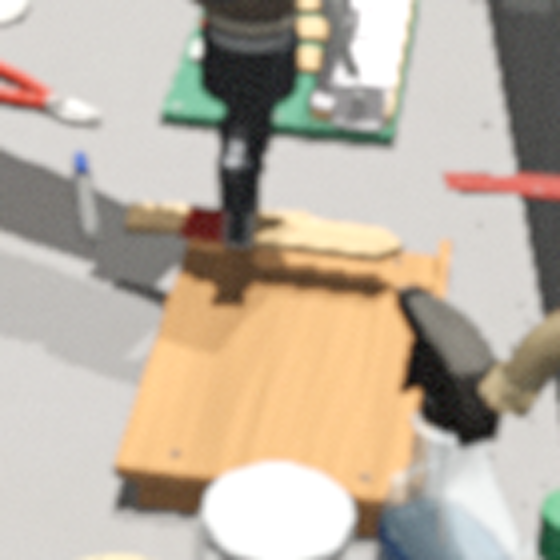

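View pics/i_top.png

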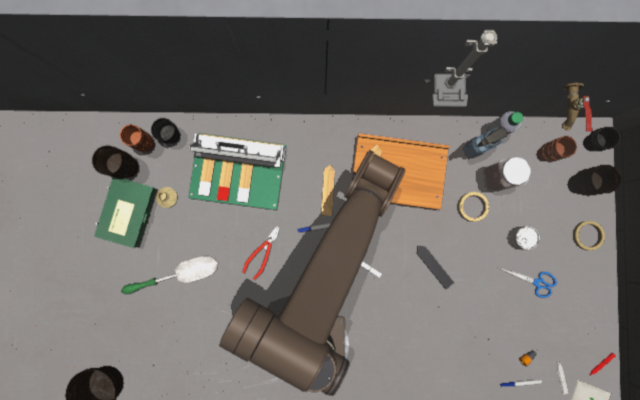

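```bash
python3 -m pendant '{"travel":[[0.001,0.008,-0.015],[0,0,-0.012],[0,0,0]],"dr":[[0,-0.007,0.002],[0,0,0],[0,0,0]],"jaw":[200,200,200]}' 80
python3 - <<'E'
from h import *
go(.5307,-.1642,.048,1.445)
E
```

```text
time: 14.4
tcp_pos: [0.5272, -0.156, 0.053]
eef_rot: [-0.525, -0.468, 0.471, 0.533]
contact_force: [0.7, 0.2, -0.2]
gripper_width: 0.0335
t 14.4 tcp [ 0.5272 -0.156   0.053 ] jawdir [0.119 0.993 0.004] jawyaw 1.451 point [-0.01   0.006 -1.   ] q [-0.47  0.24  1.99  0.    0.92 -1.92] F [ 0.7  0.2 -0.2] w 0.0335
need [ 0.0035 -0.0082 -0.005 ] turn [-0.0056 -0.0101 -0.0062]
```

```bash
python3 -m pendant '{"travel":[[0.0035,-0.008,0],[0,0,0],[0,0,-0.005],[0,0,0]],"dr":[[-0.005,-0.01,-0.006],[0,0,0],[0,0,0],[0,0,0]],"jaw":[200,200,200,200]}' 80
python3 - <<'E'
from h import *
go(.5307,-.1642,.047,1.445)
E
```

```text
time: 14.9
tcp_pos: [0.5315, -0.1643, 0.0483]
eef_rot: [0.531, 0.468, -0.467, -0.53]
contact_force: [-0.5, 0.3, 0.5]
gripper_width: 0.0333
t 14.9 tcp [ 0.5315 -0.1643  0.0483] jawdir [ 0.125  0.992 -0.   ] jawyaw 1.446 point [ 0.002 -0.    -1.   ] q [-0.48  0.25  1.99  0.    0.9  -1.93] F [-0.5  0.3  0.5] w 0.0333
need [-0.0008  0.0001 -0.0013] turn [ 0.0004  0.0018 -0.0006]
```

```bash
python3 -m pendant '{"travel":[[0,0,-0.003],[0,0,0],[0,0,0],[0,0,0.03],[0,0,0.05],[0,0.045,0.02],[0,0.05,0],[-0.002,0.05,0],[-0.002,0.05,0],[-0.002,0.05,0],[-0.002,0.05,0],[-0.002,0.05,0],[-0.002,0.05,0],[0,0.045,0],[0,0.02,0],[0,0,0]],"dr":[[0,0,0],[0,0,0],[0,0,0],[0,0,0],[0,0,0],[0,0,0],[0,0,0],[0,0,0],[0,0,0],[0,0,0],[0,0,0],[0,0,0],[0,0,0],[0,0,0],[0,0,0],[0,0,0]],"jaw":[200,125,125,125,125,105,105,105,105,105,105,105,105,105,105,105]}' 80
python3 - <<'E'
from h import *
go(.518,.3066,.04,1.444)
s=snap("top","j_top")
cv2.imwrite("pics/j_z.png",cv2.resize(s[120:220,180:460,::-1],None,fx=2.8,fy=2.8,interpolation=cv2.INTER_CUBIC))
E
```

```text
time: 16.9
tcp_pos: [0.5178, 0.3084, 0.1496]
eef_rot: [0.533, 0.469, -0.465, -0.529]
contact_force: [-0.9, -0.3, 0.6]
gripper_width: 0.0502
t 16.9 tcp [0.5178 0.3084 0.1496] jawdir [ 0.128  0.992 -0.   ] jawyaw 1.442 point [ 0.008 -0.001 -1.   ] q [ 0.37  0.2   1.83 -0.    1.1  -1.07] F [-0.9 -0.3  0.6] w 0.0502
need [ 0.0002 -0.0018 -0.1096] turn [0.001  0.0081 0.0017]
```

View pics/j_z.png

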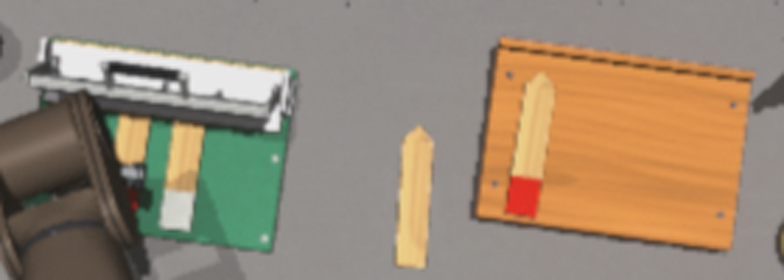

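```bash
python3 -m pendant '{"travel":[[0,-0.002,-0.04],[0,0,-0.04],[0,0,-0.025],[0,0,0]],"dr":[[0,0.008,0.002],[0,0,0],[0,0,0],[0,0,0]],"jaw":[105,105,105,105]}' 60
python3 - <<'E'
from h import *
go(.518,.3066,.019,1.444)
s=snap("side","k_side")
cv2.imwrite("pics/k_z.png",cv2.resize(s[130:220,300:400,::-1],None,fx=6,fy=6,interpolation=cv2.INTER_CUBIC))
E
```

```text
time: 17.45
tcp_pos: [0.5196, 0.2989, 0.0431]
eef_rot: [0.534, 0.465, -0.465, -0.531]
contact_force: [-0.6, 0.2, 0.0]
gripper_width: 0.05
t 17.45 tcp [0.5196 0.2989 0.0431] jawdir [ 0.134  0.991 -0.002] jawyaw 1.436 point [ 0.002 -0.003 -1.   ] q [ 0.35  0.34  1.88 -0.    0.92 -1.08] F [-0.6  0.2  0. ] w 0.05
need [-0.0016  0.0077 -0.0241] turn [0.0026 0.0016 0.0076]
```

View pics/k_z.png

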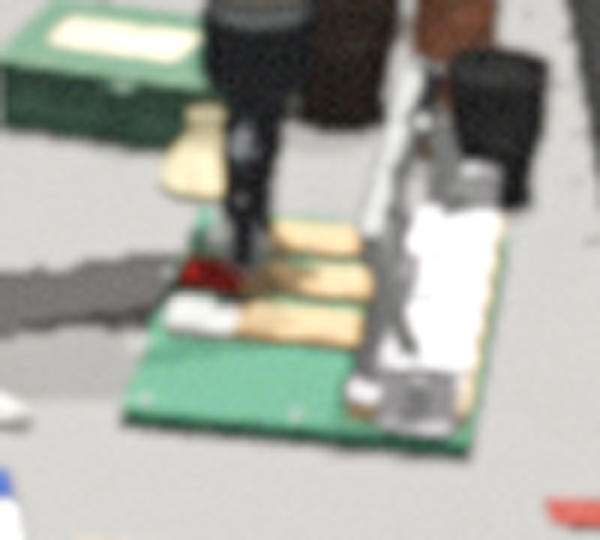

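```bash
python3 -m pendant '{"travel":[[-0.0015,0.0077,0],[0,0,0],[0,0,-0.012],[0,0,-0.008],[0,0,0]],"dr":[[0.002,0,0.007],[0,0,0],[0,0,0],[0,0,0],[0,0,0]],"jaw":[105,105,105,105,105]}' 60
python3 - <<'E'
from h import *
go(.518,.3066,.019,1.444)
E
```

```text
time: 18.12
tcp_pos: [0.5222, 0.3079, 0.0281]
eef_rot: [0.533, 0.471, -0.463, -0.529]
contact_force: [-0.1, 0.6, 0.4]
gripper_width: 0.0501
t 18.12 tcp [0.5222 0.3079 0.0281] jawdir [0.127 0.992 0.005] jawyaw 1.443 point [ 0.012  0.003 -1.   ] q [ 0.37  0.37  1.87 -0.    0.88 -1.08] F [-0.1  0.6  0.4] w 0.0501
need [-0.0042 -0.0013 -0.0091] turn [-0.0032  0.0118  0.0008]
```

```bash
python3 -m pendant '{"travel":[[-0.004,-0.001,-0.006],[0,0,-0.004],[0,0,0]],"dr":[[-0.003,0.012,0],[0,0,0],[0,0,0]],"jaw":[105,105,105]}' 60
python3 - <<'E'
from h import *
go(.518,.3066,.019,1.444)
E
```

```text
time: 18.5
tcp_pos: [0.5177, 0.3068, 0.017]
eef_rot: [-0.531, -0.467, 0.468, 0.531]
contact_force: [-0.0, -0.1, 0.5]
gripper_width: 0.0499
t 18.5 tcp [0.5177 0.3068 0.017 ] jawdir [ 0.127  0.992 -0.001] jawyaw 1.443 point [-0.002 -0.    -1.   ] q [ 0.37  0.39  1.88  0.    0.87 -1.08] F [-0.  -0.1  0.5] w 0.0499
need [ 0.0003 -0.0002  0.002 ] turn [ 0.0004 -0.0017  0.0007]
```

```bash
python3 -m pendant '{"travel":[[0,0,0.003],[0,0,0],[0,0,0],[0,0,0],[-0.012,0.0015,0.0008],[-0.012,0.0015,0],[-0.012,0.0015,0],[-0.012,0.0015,0],[-0.012,0.0015,0],[-0.012,0.0015,0],[0,0,0]],"dr":[[0,0,0],[0,0,0],[0,0,0],[0,0,0],[0,0,0],[0,0,0],[0,0,0],[0,0,0],[0,0,0],[0,0,0],[0,0,0]],"jaw":[105,200,200,200,200,200,200,200,200,200,200]}' 80
python3 - <<'E'
from h import *
go(.43,.317,.09,1.444)
s=snap("side","l_side")
cv2.imwrite("pics/l_z.png",cv2.resize(s[130:220,300:400,::-1],None,fx=6,fy=6,interpolation=cv2.INTER_CUBIC))
E
```

```text
time: 19.88
tcp_pos: [0.4391, 0.3164, 0.0214]
eef_rot: [-0.53, -0.466, 0.468, 0.531]
contact_force: [-0.2, 0.3, -0.8]
gripper_width: 0.0332
t 19.88 tcp [0.4391 0.3164 0.0214] jawdir [ 0.126  0.992 -0.001] jawyaw 1.444 point [-0.003 -0.001 -1.   ] q [ 0.44  0.27  2.03  0.    0.85 -1.01] F [-0.2  0.3 -0.8] w 0.0332
need [-0.0091  0.0006  0.0686] turn [ 0.0006 -0.0028 -0.0002]
```

View pics/l_z.png

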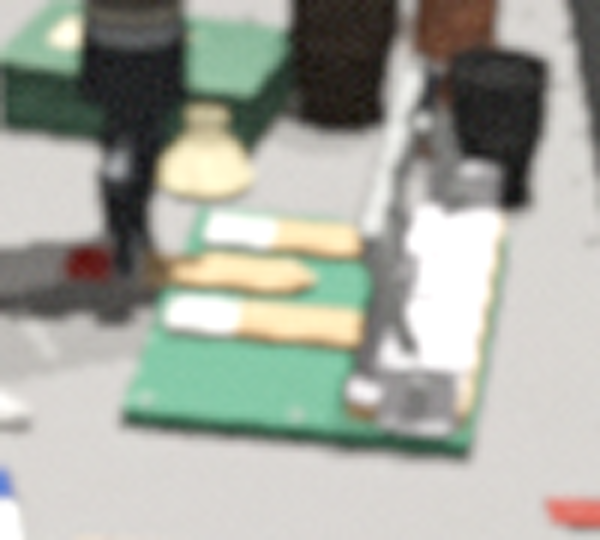

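```bash
python3 -m pendant '{"travel":[[0,0,0.03],[0,0,0.035],[0.007,-0.045,0.01],[0.007,-0.045,0],[0.007,-0.045,0],[0.007,-0.045,0],[0.007,-0.045,0],[0.007,-0.045,0],[0.007,-0.045,0],[0.007,-0.045,0],[0.007,-0.045,0],[0.007,-0.045,0],[0.007,-0.045,0],[0.003,-0.025,0],[0,-0.01,0],[0,0,0],[0,0,0]],"dr":[[0,0,0],[0,0,0],[0,0,0],[0,0,0],[0,0,0],[0,0,0],[0,0,0],[0,0,0],[0,0,0],[0,0,0],[0,0,0],[0,0,0],[0,0,0],[0,0,0],[0,0,0],[0,0,0],[0,0,0]],"jaw":[200,200,200,200,200,200,200,200,200,200,200,200,200,200,200,200,200]}' 80
python3 - <<'E'
from h import *
go(.5224,-.2277,.05,1.445)
s=snap("side","m_side")
cv2.imwrite("pics/m_z.png",cv2.resize(s[170:310,280:420,::-1],None,fx=4,fy=4,interpolation=cv2.INTER_CUBIC))
E
```

```text
time: 22.05
tcp_pos: [0.5284, -0.235, 0.1044]
eef_rot: [0.536, 0.47, -0.463, -0.527]
contact_force: [0.1, -0.2, 0.1]
gripper_width: 0.0331
t 22.05 tcp [ 0.5284 -0.235   0.1044] jawdir [ 0.13   0.991 -0.001] jawyaw 1.44 point [ 0.016 -0.003 -1.   ] q [-0.6   0.21  1.92  0.01  1.   -2.04] F [ 0.1 -0.2  0.1] w 0.0331
need [-0.006   0.0073 -0.0544] turn [0.0033 0.0156 0.0047]
```

View pics/m_z.png

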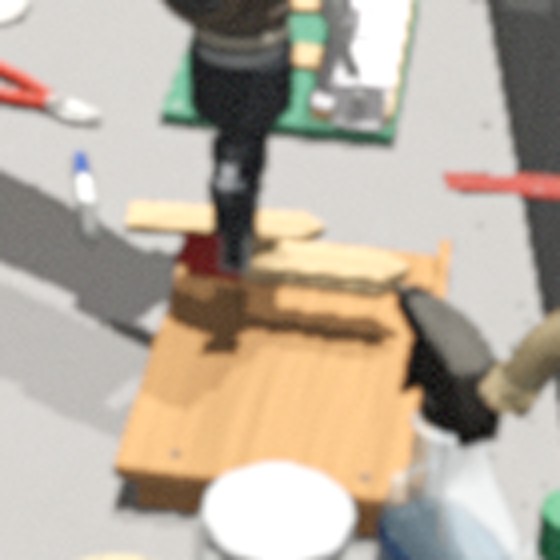

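```bash
python3 -m pendant '{"travel":[[-0.006,0.007,-0.02],[0,0,-0.015],[0,0,-0.008],[0,0,0],[0,0,0]],"dr":[[0.003,0.015,0.004],[0,0,0],[0,0,0],[0,0,0],[0,0,0]],"jaw":[200,200,200,200,200]}' 80
python3 - <<'E'
from h import *
go(.5224,-.2277,.049,1.445)
E
```

```text
time: 22.72
tcp_pos: [0.5209, -0.2242, 0.0569]
eef_rot: [-0.528, -0.468, 0.469, 0.531]
contact_force: [0.1, 0.1, -0.2]
gripper_width: 0.0332
t 22.73 tcp [ 0.5209 -0.2242  0.0569] jawdir [0.122 0.992 0.001] jawyaw 1.448 point [-0.003  0.002 -1.   ] q [-0.59  0.26  1.96 -0.    0.93 -2.03] F [ 0.1  0.1 -0.2] w 0.0332
need [ 0.0015 -0.0035 -0.0079] turn [-0.0018 -0.0032 -0.003 ]
```

```bash
python3 -m pendant '{"travel":[[0.0015,-0.0035,-0.005],[0,0,-0.003],[0,0,0],[0,0,0]],"dr":[[-0.002,-0.003,-0.003],[0,0,0],[0,0,0],[0,0,0]],"jaw":[200,200,200,200]}' 80
python3 - <<'E'
from h import *
go(.5224,-.2277,.049,1.445)
E
```

```text
time: 23.22
tcp_pos: [0.5234, -0.2289, 0.0496]
eef_rot: [0.532, 0.468, -0.467, -0.53]
contact_force: [-0.4, -0.5, 0.5]
gripper_width: 0.0332
t 23.23 tcp [ 0.5234 -0.2289  0.0496] jawdir [ 0.126  0.992 -0.001] jawyaw 1.444 point [ 0.002 -0.002 -1.   ] q [-0.59  0.28  1.95 -0.    0.91 -2.03] F [-0.4 -0.5  0.5] w 0.0332
need [-0.001   0.0012 -0.0006] turn [0.0018 0.0022 0.0007]
```

```bash
python3 -m pendant '{"travel":[[-0.001,0.001,-0.003],[0,0,0],[0,0,0],[0,0,0.03],[0,0,0.05],[0,0.03,0.02],[0,0.03,0]],"dr":[[0,0,0],[0,0,0],[0,0,0],[0,0,0],[0,0,0],[0,0,0],[0,0,0]],"jaw":[200,125,125,125,125,105,105]}' 80
python3 - <<'E'
from h import *
st()
s=snap("top","n_top")
im=s[:,:,::-1].copy(); hsv=cv2.cvtColor(im,cv2.COLOR_BGR2HSV); H,S,V=cv2.split(hsv)
roi=np.zeros(H.shape,bool); roi[170:215,180:290]=1
for sx,cc,mm in blobs((S<30)&(V>190)&roi,40):print(sx,cc,cast("top",cc,.028))
cv2.imwrite("pics/n_z.png",cv2.resize(im[120:220,180:460],None,fx=2.8,fy=2.8,interpolation=cv2.INTER_CUBIC))
E
```

```text
time: 24.1
tcp_pos: [0.5226, -0.1683, 0.1503]
eef_rot: [0.533, 0.467, -0.466, -0.53]
contact_force: [-0.2, 0.5, -0.6]
gripper_width: 0.0506
t 24.1 tcp [ 0.5226 -0.1683  0.1503] jawdir [ 0.13   0.992 -0.002] jawyaw 1.441 point [ 0.004 -0.002 -1.   ] q [-0.5   0.09  1.96 -0.    1.09 -1.94] F [-0.2  0.5 -0.6] w 0.0506
[199 182  12  14 140] [204.20714286 188.14285714] [[0.51294648 0.37062827 0.028     ]]
[231 187  13  15 141] [236.96453901 193.84397163] [[0.49535401 0.26257036 0.028     ]]
```

View pics/n_z.png

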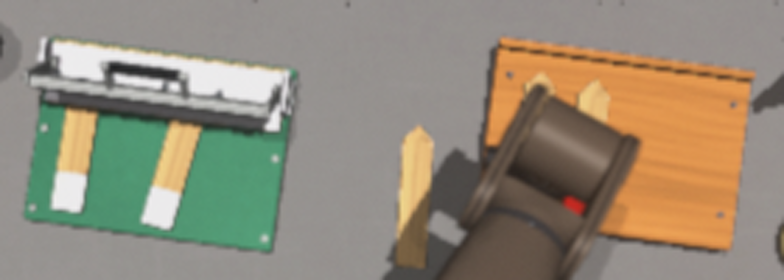

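Run:
```python
from h import *
im=cv2.imread("pics/n_top.png"); hsv=cv2.cvtColor(im,cv2.COLOR_BGR2HSV); H,S,V=cv2.split(hsv)
for x0,x1 in((229,255),(195,217)):
    roi=np.zeros(H.shape,bool); roi[158:210,x0:x1]=1
    m=(((S<30)&(V>190))&(np.arange(400)[:,None]>178)|((H>12)&(H<28)&(S>70)&(V>120)))&roi
    b=max(blobs(m,50),key=lambda b:b[0][4]); print(b[0])
    ys,xs=np.nonzero(b[2]); P=cast("top",np.stack([xs,ys],1),.028)[:,:2]
    box=cv2.boxPoints(cv2.minAreaRect((P*1000).astype(np.float32))); print(box.round(1).tolist())
    # midline: per-row mean
    Y=[(xs[ys==r].mean(),r) for r in range(ys.min()+4,ys.max()-4)]
    Q=cast("top",Y,.028); print(np.polyfit(Q[:,0],Q[:,1],1), Q[0,:2],Q[-1,:2])
```

```text
[231 163  21  39 414]
[[469.29998779296875, 248.89999389648438], [591.5999755859375, 216.89999389648438], [601.0, 253.0], [478.70001220703125, 284.8999938964844]]
[-0.28033638  0.40105802] [0.5845131  0.23802816] [0.48820889 0.26558196]
[199 159  16  37 389]
[[488.79998779296875, 355.20001220703125], [607.9000244140625, 339.6000061035156], [612.5999755859375, 376.0], [493.5, 391.6000061035156]]
[-0.12630253  0.4348674 ] [0.59638446 0.36030755] [0.50680812 0.3711481 ]
```

```bash
python3 -m pendant '{"travel":[[0,0.05,0],[0,0.05,0],[0,0.05,0],[0,0.05,0],[0,0.05,0],[0,0.05,0],[0,0.05,0],[0,0.035,0],[0,0.02,-0.02],[0,0,-0.03],[0,0,-0.02],[0,0,0],[0,0,0]],"dr":[[0,0,-0.035],[0,0,-0.035],[0,0,-0.035],[0,0,-0.035],[0,0,0],[0,0,0],[0,0,0],[0,0,0],[0,0,0],[0,0,0],[0,0,0],[0,0,0],[0,0,0]],"jaw":[105,105,105,105,105,105,105,105,105,105,105,105,105]}' 60
python3 - <<'E'
from h import *
go(.5159,.2558,.04,1.303)
E
```

```text
time: 25.78
tcp_pos: [0.5202, 0.253, 0.0766]
eef_rot: [0.564, 0.429, -0.427, -0.562]
contact_force: [0.3, -0.1, -0.1]
gripper_width: 0.0507
t 25.77 tcp [0.5202 0.253  0.0766] jawdir [0.267 0.964 0.001] jawyaw 1.301 point [ 0.005 -0.001 -1.   ] q [ 0.28  0.25  1.93 -0.    0.96 -1.02] F [ 0.3 -0.1 -0.1] w 0.0507
need [-0.0043  0.0028 -0.0366] turn [0.0007 0.0047 0.0024]
```

```bash
python3 -m pendant '{"travel":[[-0.004,0.003,-0.02],[0,0,-0.017],[0,0,-0.008],[0,0,0],[0,0,0]],"dr":[[0,0.004,0.002],[0,0,0],[0,0,0],[0,0,0],[0,0,0]],"jaw":[105,105,105,105,105]}' 60
python3 - <<'E'
from h import *
go(.5159,.2558,.018,1.303)
E
```

```text
time: 26.4
tcp_pos: [0.5168, 0.2561, 0.0299]
eef_rot: [0.563, 0.429, -0.428, -0.562]
contact_force: [-0.8, -0.0, -0.5]
gripper_width: 0.05
t 26.4 tcp [0.5168 0.2561 0.0299] jawdir [0.265 0.964 0.001] jawyaw 1.302 point [ 0.003 -0.    -1.   ] q [ 0.28  0.32  1.94 -0.    0.88 -1.02] F [-0.8 -0.  -0.5] w 0.05
need [-0.0009 -0.0003 -0.0119] turn [0.0001 0.0026 0.0009]
```

```bash
python3 -m pendant '{"travel":[[-0.001,0,-0.007],[0,0,-0.005],[0,0,0]],"dr":[[0,0.003,0],[0,0,0],[0,0,0]],"jaw":[105,105,105]}' 60
python3 - <<'E'
from h import *
go(.5159,.2558,.0195,1.303)
E
```

```text
time: 26.78
tcp_pos: [0.5165, 0.2562, 0.018]
eef_rot: [0.563, 0.429, -0.428, -0.562]
contact_force: [-0.5, 1.3, -0.1]
gripper_width: 0.0499
t 26.77 tcp [0.5165 0.2562 0.018 ] jawdir [0.265 0.964 0.001] jawyaw 1.302 point [ 0.001  0.    -1.   ] q [ 0.28  0.34  1.94  0.    0.86 -1.02] F [-0.5  1.3 -0.1] w 0.0499
need [-0.0006 -0.0004  0.0015] turn [-0.0004  0.0012  0.0009]
```

```bash
python3 -m pendant '{"travel":[[0,0,0.002],[0,0,0],[0,0,0],[0,0,0],[-0.0117,0.0032,0.0008],[-0.0117,0.0032,0],[-0.0117,0.0032,0],[-0.0117,0.0032,0],[-0.0117,0.0032,0],[-0.0117,0.0032,0],[0,0,0]],"dr":[[0,0,0],[0,0,0],[0,0,0],[0,0,0],[0,0,0],[0,0,0],[0,0,0],[0,0,0],[0,0,0],[0,0,0],[0,0,0]],"jaw":[105,200,200,200,200,200,200,200,200,200,200]}' 80
python3 - <<'E'
from h import *
go(.5141,-.2912,.1,1.445)
s=snap("side","o_side")
cv2.imwrite("pics/o_z.png",cv2.resize(s[130:220,300:400,::-1],None,fx=6,fy=6,interpolation=cv2.INTER_CUBIC))
E
```

```text
time: 28.15
tcp_pos: [0.4399, 0.277, 0.0212]
eef_rot: [-0.562, -0.429, 0.429, 0.562]
contact_force: [-0.1, 0.3, -0.1]
gripper_width: 0.0331
t 28.15 tcp [0.4399 0.277  0.0212] jawdir [0.264 0.964 0.   ] jawyaw 1.303 point [ 0.  0. -1.] q [ 0.37  0.23  2.08  0.    0.83 -0.94] F [-0.1  0.3 -0.1] w 0.0331
need [ 0.0742 -0.5682  0.0788] turn [-0.0004  0.0002  0.1418]
```

View pics/o_z.png

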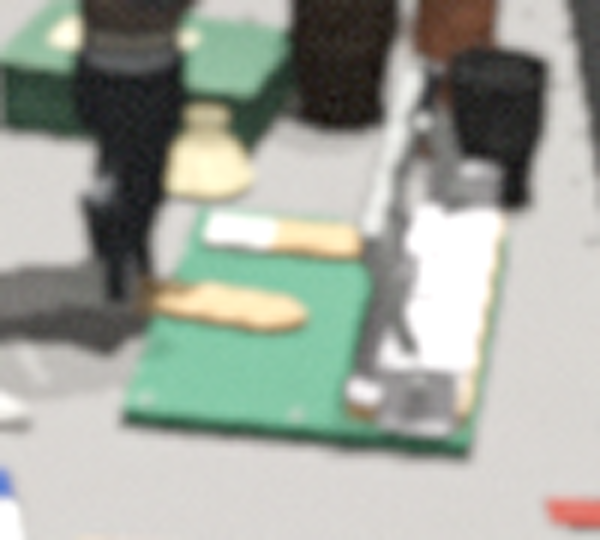

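```bash
python3 -m pendant '{"travel":[[0,0,0.03],[0,0,0.035],[0.006,-0.046,0.01],[0.006,-0.046,0],[0.006,-0.046,0],[0.006,-0.046,0],[0.006,-0.046,0],[0.006,-0.046,0],[0.006,-0.046,0],[0.006,-0.046,0],[0.006,-0.046,0],[0.006,-0.046,0],[0.006,-0.046,0],[0.002,-0.027,0],[0,-0.01,0],[0,0,0],[0,0,0]],"dr":[[0,0,0],[0,0,0],[0,0,0],[0,0,0.035],[0,0,0.035],[0,0,0.035],[0,0,0.035],[0,0,0],[0,0,0],[0,0,0],[0,0,0],[0,0,0],[0,0,0],[0,0,0],[0,0,0],[0,0,0],[0,0,0]],"jaw":[200,200,200,200,200,200,200,200,200,200,200,200,200,200,200,200,200]}' 80
python3 - <<'E'
from h import *
go(.5144,-.2912,.05,1.445)
s=snap("side","p_side")
cv2.imwrite("pics/p_z.png",cv2.resize(s[170:310,280:420,::-1],None,fx=4,fy=4,interpolation=cv2.INTER_CUBIC))
E
```

```text
time: 30.32
tcp_pos: [0.5157, -0.2888, 0.1038]
eef_rot: [0.536, 0.471, -0.463, -0.526]
contact_force: [0.1, 0.8, 0.9]
gripper_width: 0.0332
t 30.32 tcp [ 0.5157 -0.2888  0.1038] jawdir [ 0.127  0.992 -0.001] jawyaw 1.444 point [ 0.018 -0.003 -1.   ] q [-0.69  0.23  1.89  0.01  1.   -2.14] F [0.1 0.8 0.9] w 0.0332
need [-0.0013 -0.0024 -0.0538] turn [0.003  0.0176 0.0013]
```

View pics/p_z.png

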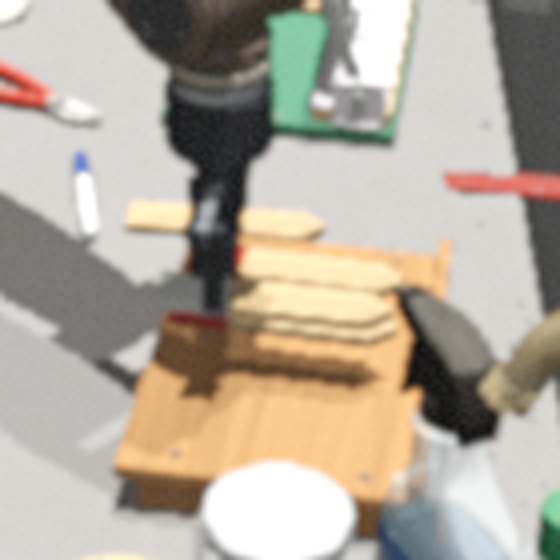

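```bash
python3 -m pendant '{"travel":[[-0.001,-0.002,-0.02],[0,0,-0.015],[0,0,-0.008],[0,0,0],[0,0,0]],"dr":[[0.003,0.015,0.001],[0,0,0],[0,0,0],[0,0,0],[0,0,0]],"jaw":[200,200,200,200,200]}' 80
python3 - <<'E'
from h import *
go(.5144,-.2912,.049,1.445)
E
```

```text
time: 31.0
tcp_pos: [0.514, -0.2877, 0.0562]
eef_rot: [-0.529, -0.469, 0.468, 0.531]
contact_force: [-0.4, -1.1, -0.1]
gripper_width: 0.0332
t 31.0 tcp [ 0.514  -0.2877  0.0562] jawdir [0.122 0.992 0.002] jawyaw 1.448 point [-0.001  0.002 -1.   ] q [-0.68  0.31  1.9   0.    0.94 -2.13] F [-0.4 -1.1 -0.1] w 0.0332
need [ 0.0004 -0.0035 -0.0072] turn [-0.0024 -0.001  -0.003 ]
```

```bash
python3 -m pendant '{"travel":[[0.0005,-0.0035,-0.005],[0,0,-0.003],[0,0,0],[0,0,0]],"dr":[[-0.002,-0.001,-0.003],[0,0,0],[0,0,0],[0,0,0]],"jaw":[200,200,200,200]}' 80
python3 - <<'E'
from h import *
go(.5144,-.2912,.049,1.445)
E
```

```text
time: 31.5
tcp_pos: [0.5152, -0.2922, 0.049]
eef_rot: [0.531, 0.468, -0.467, -0.53]
contact_force: [0.6, 1.6, -1.1]
gripper_width: 0.0331
t 31.5 tcp [ 0.5152 -0.2922  0.049 ] jawdir [ 0.126  0.992 -0.001] jawyaw 1.445 point [ 0.002 -0.001 -1.   ] q [-0.69  0.32  1.9   0.    0.92 -2.13] F [ 0.6  1.6 -1.1] w 0.0331
need [-0.0008  0.001   0.    ] turn [0.0013 0.0021 0.0005]
```

```bash
python3 -m pendant '{"travel":[[-0.001,0.001,-0.003],[0,0,0],[0,0,0],[0,0,0.03],[0,0,0.05],[0.0015,0.045,0.02],[0.0015,0.05,0],[0.0015,0.05,0],[0.0015,0.05,0],[0.0015,0.05,0],[0.0015,0.05,0],[0.0015,0.05,0],[0.0015,0.05,0],[0.0015,0.05,0],[0.0015,0.05,0],[0.0015,0.05,0],[0.0015,0.05,0],[0,0.035,0],[0,0.015,0],[0,0,0]],"dr":[[0,0,0],[0,0,0],[0,0,0],[0,0,0],[0,0,0],[0,0,0],[0,0,0],[0,0,0],[0,0,0],[0,0,0],[0,0,0],[0,0,0],[0,0,0],[0,0,0],[0,0,0],[0,0,0],[0,0,0],[0,0,0],[0,0,0],[0,0,0]],"jaw":[200,125,125,125,125,105,105,105,105,105,105,105,105,105,105,105,105,105,105,105]}' 80
python3 - <<'E'
from h import *
go(.5348,.3679,.04,1.444)
s=snap("top","q_top")
cv2.imwrite("pics/q_z.png",cv2.resize(s[120:220,180:460,::-1],None,fx=2.8,fy=2.8,interpolation=cv2.INTER_CUBIC))
E
```

```text
time: 34.0
tcp_pos: [0.5294, 0.3729, 0.1494]
eef_rot: [0.534, 0.468, -0.466, -0.528]
contact_force: [-0.0, -0.1, -0.5]
gripper_width: 0.05
t 34.0 tcp [0.5294 0.3729 0.1494] jawdir [ 0.128  0.992 -0.003] jawyaw 1.442 point [ 0.008 -0.004 -1.   ] q [ 0.46  0.3   1.72 -0.01  1.12 -0.98] F [-0.  -0.1 -0.5] w 0.05
need [ 0.0054 -0.005  -0.1094] turn [0.004  0.008  0.0018]
```

View pics/q_z.png

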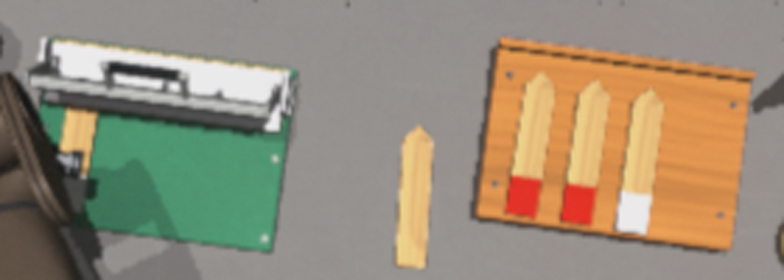

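```bash
python3 -m pendant '{"travel":[[0.005,-0.004,-0.03],[0,0,-0.03],[0,0,-0.025],[0,0,-0.01],[0,0,0],[0,0,0]],"dr":[[0.004,0.006,0.002],[0,0,0],[0,0,0],[0,0,0],[0,0,0],[0,0,0]],"jaw":[105,105,105,105,105,105]}' 60
python3 - <<'E'
from h import *
go(.5348,.3679,.0195,1.444)
E
```

```text
time: 34.8
tcp_pos: [0.5376, 0.3607, 0.0549]
eef_rot: [0.534, 0.466, -0.464, -0.531]
contact_force: [0.1, -0.1, 0.5]
gripper_width: 0.0502
t 34.8 tcp [0.5376 0.3607 0.0549] jawdir [0.135 0.991 0.   ] jawyaw 1.435 point [ 0.005 -0.    -1.   ] q [ 0.44  0.41  1.76 -0.    0.96 -1.  ] F [ 0.1 -0.1  0.5] w 0.0502
need [-0.0028  0.0072 -0.0354] turn [0.0004 0.0052 0.0089]
```

```bash
python3 -m pendant '{"travel":[[-0.002,0.0065,-0.012],[0,0,-0.012],[0,0,-0.004],[0,0,0],[0,0,0]],"dr":[[0,0.005,0.008],[0,0,0],[0,0,0],[0,0,0],[0,0,0]],"jaw":[105,105,105,105,105]}' 60
python3 - <<'E'
from h import *
go(.5348,.3679,.0195,1.444)
E
```

```text
time: 35.42
tcp_pos: [0.5364, 0.3685, 0.027]
eef_rot: [0.531, 0.468, -0.466, -0.53]
contact_force: [-0.1, 0.2, -0.6]
gripper_width: 0.0502
t 35.42 tcp [0.5364 0.3685 0.027 ] jawdir [0.126 0.992 0.001] jawyaw 1.444 point [ 0.003  0.001 -1.   ] q [ 0.45  0.46  1.75 -0.    0.92 -1.  ] F [-0.1  0.2 -0.6] w 0.0502
need [-0.0016 -0.0006 -0.0075] turn [-0.001   0.0029 -0.0004]
```

```bash
python3 -m pendant '{"travel":[[-0.002,0,-0.005],[0,0,-0.003],[0,0,0],[0,0,0]],"dr":[[0,0.002,0],[0,0,0],[0,0,0],[0,0,0]],"jaw":[105,105,105,105]}' 60
python3 - <<'E'
from h import *
go(.5348,.3679,.0195,1.444)
E
```

```text
time: 35.92
tcp_pos: [0.5345, 0.3686, 0.0189]
eef_rot: [-0.531, -0.468, 0.467, 0.531]
contact_force: [-0.5, 0.8, -0.5]
gripper_width: 0.0501
t 35.92 tcp [0.5345 0.3686 0.0189] jawdir [0.126 0.992 0.002] jawyaw 1.444 point [ 0.001  0.001 -1.   ] q [ 0.45  0.47  1.76  0.    0.91 -1.  ] F [-0.5  0.8 -0.5] w 0.0501
need [ 0.0003 -0.0007  0.0006] turn [-0.0013  0.0015 -0.0003]
```

```bash
python3 -m pendant '{"travel":[[0,0,0.001],[0,0,0],[0,0,0],[0,0,0],[-0.012,0.0015,0.0008],[-0.012,0.0015,0],[-0.012,0.0015,0],[-0.012,0.0015,0],[-0.012,0.0015,0],[-0.012,0.0015,0],[0,0,0]],"dr":[[0,0,0],[0,0,0],[0,0,0],[0,0,0],[0,0,0],[0,0,0],[0,0,0],[0,0,0],[0,0,0],[0,0,0],[0,0,0]],"jaw":[105,200,200,200,200,200,200,200,200,200,200]}' 80
python3 - <<'E'
from h import *
go(.5064,-.3547,.1,1.445)
s=snap("side","r_side")
cv2.imwrite("pics/r_z.png",cv2.resize(s[130:220,300:400,::-1],None,fx=6,fy=6,interpolation=cv2.INTER_CUBIC))
E
```

```text
time: 37.3
tcp_pos: [0.4561, 0.3784, 0.0211]
eef_rot: [-0.53, -0.468, 0.467, 0.53]
contact_force: [0.3, -0.1, -0.8]
gripper_width: 0.033
t 37.3 tcp [0.4561 0.3784 0.0211] jawdir [0.125 0.992 0.001] jawyaw 1.445 point [ 0.001  0.001 -1.   ] q [ 0.52  0.37  1.9   0.    0.87 -0.92] F [ 0.3 -0.1 -0.8] w 0.033
need [ 0.0503 -0.7331  0.0789] turn [-0.0011  0.0007 -0.0003]
```

View pics/r_z.png

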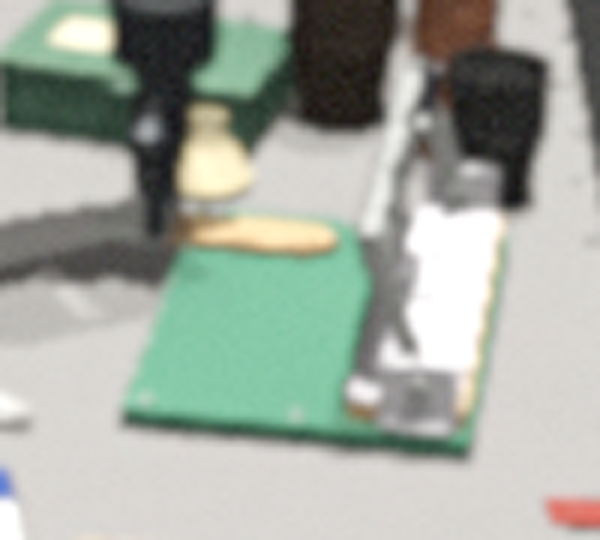

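```bash
python3 -m pendant '{"travel":[[0,0,0.03],[0,0,0.035],[0.003,-0.045,0.01],[0.003,-0.045,0],[0.003,-0.045,0],[0.003,-0.045,0],[0.003,-0.045,0],[0.003,-0.045,0],[0.003,-0.045,0],[0.003,-0.045,0],[0.003,-0.045,0],[0.003,-0.045,0],[0.003,-0.045,0],[0.003,-0.045,0],[0.003,-0.045,0],[0.003,-0.045,0],[0.003,-0.045,0],[0,-0.023,0],[0,-0.01,0],[0,0,0]],"dr":[[0,0,0],[0,0,0],[0,0,0],[0,0,0],[0,0,0],[0,0,0],[0,0,0],[0,0,0],[0,0,0],[0,0,0],[0,0,0],[0,0,0],[0,0,0],[0,0,0],[0,0,0],[0,0,0],[0,0,0],[0,0,0],[0,0,0],[0,0,0]],"jaw":[200,200,200,200,200,200,200,200,200,200,200,200,200,200,200,200,200,200,200,200]}' 80; python3 -m pendant '{"travel":[[0,0,0]],"dr":[[0,0,0]],"jaw":[200]}'
python3 - <<'E'
from h import *
go(.5064,-.3547,.05,1.445)
s=snap("side","s_side")
cv2.imwrite("pics/s_z.png",cv2.resize(s[170:310,280:420,::-1],None,fx=4,fy=4,interpolation=cv2.INTER_CUBIC))
E
```

```text
time: 39.85
tcp_pos: [0.5071, -0.3573, 0.1032]
eef_rot: [0.536, 0.47, -0.462, -0.528]
contact_force: [0.5, 0.8, 0.3]
gripper_width: 0.0333
time: 39.98
tcp_pos: [0.5071, -0.3559, 0.1029]
eef_rot: [0.535, 0.471, -0.462, -0.528]
contact_force: [-0.2, 1.0, -1.2]
gripper_width: 0.0332
t 39.98 tcp [ 0.5071 -0.3559  0.1029] jawdir [0.13  0.992 0.002] jawyaw 1.441 point [ 0.016  0.    -1.   ] q [-0.78  0.29  1.82  0.01  1.02 -2.23] F [-0.2  1.  -1.2] w 0.0332
need [-0.0007  0.0012 -0.0529] turn [-0.0001  0.016   0.0041]
```

View pics/s_z.png

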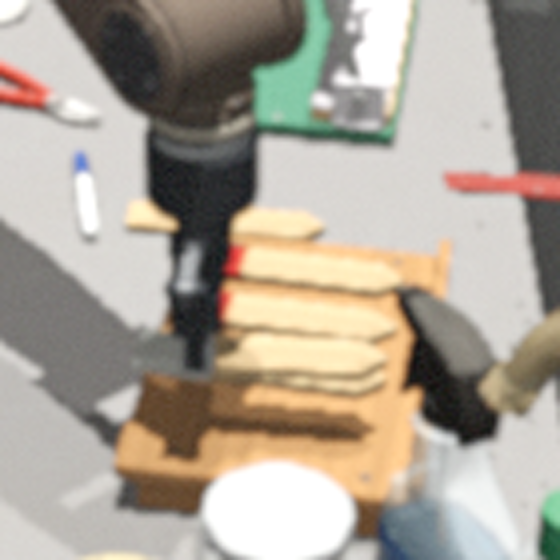

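```bash
python3 -m pendant '{"travel":[[-0.001,0,-0.02],[0,0,-0.015],[0,0,-0.008],[0,0,0],[0,0,0]],"dr":[[0,0.014,0.003],[0,0,0],[0,0,0],[0,0,0],[0,0,0]],"jaw":[200,200,200,200,200]}' 80
python3 - <<'E'
from h import *
go(.5064,-.3547,.049,1.445)
E
```

```text
time: 40.65
tcp_pos: [0.5056, -0.3526, 0.0553]
eef_rot: [-0.529, -0.468, 0.468, 0.531]
contact_force: [0.6, 0.6, -0.5]
gripper_width: 0.0329
t 40.65 tcp [ 0.5056 -0.3526  0.0553] jawdir [0.123 0.992 0.002] jawyaw 1.447 point [-0.001  0.003 -1.   ] q [-0.77  0.36  1.83  0.    0.95 -2.22] F [ 0.6  0.6 -0.5] w 0.0329
need [ 0.0008 -0.0021 -0.0063] turn [-0.0027 -0.0014 -0.0021]
```

```bash
python3 -m pendant '{"travel":[[0.001,-0.002,-0.005],[0,0,-0.003],[0,0,0],[0,0,-0.002],[0,0,0],[0,0,0],[0,0,0.03],[0,0,0.05],[-0.005,0.045,0.02],[-0.005,0.05,0],[-0.005,0.05,0],[-0.005,0.05,0],[-0.005,0.05,0],[-0.005,0.04,0],[-0.002,0.02,0],[0,0.005,0],[0,0,0]],"dr":[[-0.002,-0.001,-0.002],[0,0,0],[0,0,0],[0,0,0],[0,0,0],[0,0,0],[0,0,0],[0,0,0],[0,0,0.014],[0,0,0.014],[0,0,0.014],[0,0,0.014],[0,0,0.014],[0,0,0],[0,0,0],[0,0,0],[0,0,0]],"jaw":[200,200,200,200,125,125,125,125,105,105,105,105,105,105,105,105,105]}' 80
python3 - <<'E'
from h import *
go(.4753,-.0337,.04,1.513)
s=snap("top","t_top")
cv2.imwrite("pics/t_z.png",cv2.resize(s[120:240,280:460,::-1],None,fx=4,fy=4,interpolation=cv2.INTER_CUBIC))
E
```

```text
time: 42.78
tcp_pos: [0.4739, -0.0382, 0.1495]
eef_rot: [0.517, 0.487, -0.484, -0.511]
contact_force: [0.1, -0.4, -0.3]
gripper_width: 0.0504
t 42.77 tcp [ 0.4739 -0.0382  0.1495] jawdir [ 0.056  0.998 -0.003] jawyaw 1.515 point [ 0.009 -0.004 -1.   ] q [-0.29 -0.08  2.13 -0.    1.08 -1.81] F [ 0.1 -0.4 -0.3] w 0.0504
need [ 0.0014  0.0045 -0.1095] turn [ 0.0038  0.0089 -0.002 ]
```

View pics/t_z.png

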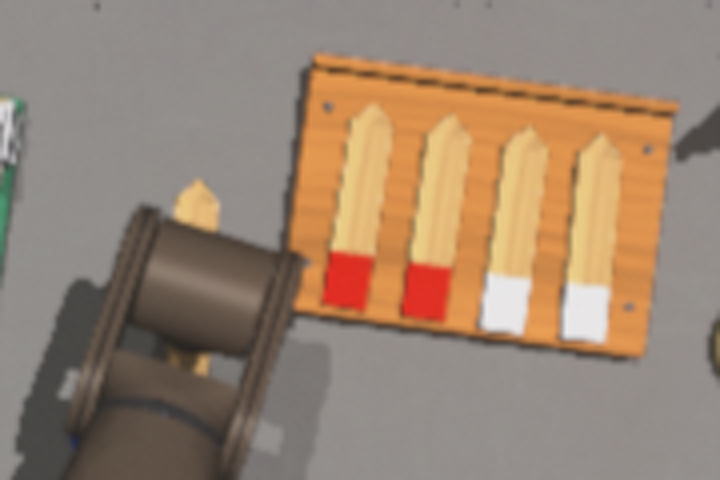

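Run:
```python
from h import *
im=cv2.imread("pics/t_top.png"); hsv=cv2.cvtColor(im,cv2.COLOR_BGR2HSV); H,S,V=cv2.split(hsv)
roi=np.zeros(H.shape,bool); roi[130:215,356:450]=1
M=np.array([.4708,-.2535]);u=np.array([.9922,-.1252]);v=np.array([.1252,.9922])
for nm,m in(("r",(S>150)&((H<6)|(H>174))),("w",(S<40)&(V>170))):
    for s,c,mm in blobs(m&roi,60):
        p=cast("top",c,.055)[0,:2]-M; print(nm,s[4],"headcentroid x",round(p@u*1000,1),"y",round(p@v*1000,1))
```

```text
r 138 headcentroid x 28.7 y 97.7
r 138 headcentroid x 28.1 y 33.4
w 150 headcentroid x 26.6 y -31.1
w 151 headcentroid x 28.4 y -96.5
```

```bash
python3 -m pendant '{"travel":[[0.001,0.004,-0.03],[0,0,-0.03],[0,0,-0.025],[0,0,-0.01],[0,0,0],[0,0,0]],"dr":[[0.004,0.006,0],[0,0,0],[0,0,0],[0,0,0],[0,0,0],[0,0,0]],"jaw":[105,105,105,105,105,105]}' 60
python3 - <<'E'
from h import *
go(.4753,-.0337,.0015,1.513)
E
```

```text
time: 43.58
tcp_pos: [0.4783, -0.0403, 0.0544]
eef_rot: [0.518, 0.486, -0.482, -0.513]
contact_force: [0.1, 0.5, 0.1]
gripper_width: 0.0502
t 43.58 tcp [ 0.4783 -0.0403  0.0544] jawdir [ 0.064  0.998 -0.002] jawyaw 1.507 point [ 0.009 -0.002 -1.   ] q [-0.3   0.08  2.17  0.    0.88 -1.8 ] F [0.1 0.5 0.1] w 0.0502
need [-0.003   0.0066 -0.0529] turn [0.0024 0.0088 0.0058]
```

```bash
python3 -m pendant '{"travel":[[-0.003,0.006,-0.018],[0,0,-0.018],[0,0,-0.006],[0,0,0],[0,0,0]],"dr":[[0.002,0.008,0.005],[0,0,0],[0,0,0],[0,0,0],[0,0,0]],"jaw":[105,105,105,105,105]}' 60
python3 - <<'E'
from h import *
go(.4753,-.0337,.0015,1.513)
s=snap("side","u_side")
cv2.imwrite("pics/u_z.png",cv2.resize(s[150:260,280:400,::-1],None,fx=5,fy=5,interpolation=cv2.INTER_CUBIC))
E
```

```text
time: 44.2
tcp_pos: [0.4765, -0.0337, 0.0121]
eef_rot: [0.516, 0.486, -0.485, -0.513]
contact_force: [0.0, 0.5, 0.1]
gripper_width: 0.0507
t 44.2 tcp [ 0.4765 -0.0337  0.0121] jawdir [ 0.057  0.998 -0.001] jawyaw 1.513 point [ 0.004 -0.001 -1.   ] q [-0.28  0.16  2.18 -0.    0.79 -1.8 ] F [0.  0.5 0.1] w 0.0507
need [-0.0012 -0.     -0.0106] turn [ 0.0013  0.0043 -0.0004]
```

View pics/u_z.png

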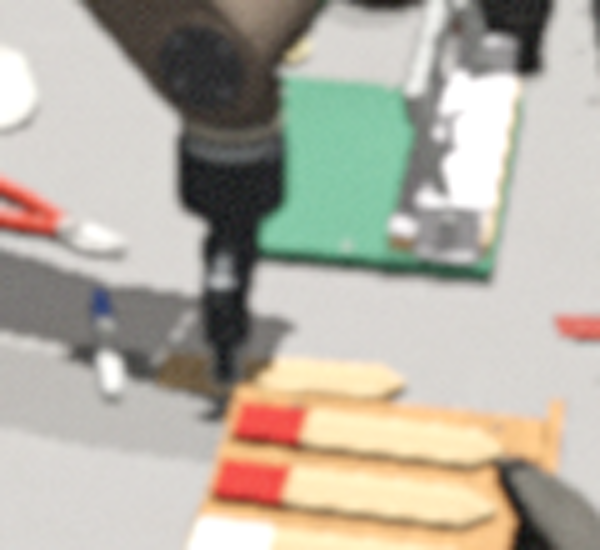

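```bash
python3 -m pendant '{"travel":[[-0.001,0,-0.006],[0,0,-0.004],[0,0,0],[0,0,0]],"dr":[[0.001,0.004,0],[0,0,0],[0,0,0],[0,0,0]],"jaw":[105,105,105,105]}' 60
```

```text
time: 44.75
tcp_pos: [0.4761, -0.0339, 0.0023]
eef_rot: [0.515, 0.486, -0.485, -0.514]
contact_force: [0.7, 0.0, -0.4]
gripper_width: 0.0505
```

```bash
python3 -m pendant '{"travel":[[0,0,0],[0,0,0],[0,0,0],[0,0,0.03],[-0.02,0,0.035],[-0.018,0.01,0.005],[0,0.045,0],[0,0.045,0],[0,0.045,0],[0,0.045,0],[0,0.045,0],[0,0.045,0],[0,0.04,0],[0,0.017,0],[0,0.005,0],[0,0,0],[0,0,0]],"dr":[[0,0,0],[0,0,0],[0,0,0],[0,0,0],[0,0,0],[0,0,-0.014],[0,0,-0.014],[0,0,-0.014],[0,0,-0.014],[0,0,-0.014],[0,0,0],[0,0,0],[0,0,0],[0,0,0],[0,0,0],[0,0,0],[0,0,0]],"jaw":[200,200,200,200,200,200,200,200,200,200,200,200,200,200,200,200,200]}' 80
python3 - <<'E'
from h import *
go(.4385,.3165,.045,1.444)
snap("top","v_top")
s=snap("side","v_side")
cv2.imwrite("pics/v_z.png",cv2.resize(s[130:240,290:410,::-1],None,fx=5,fy=5,interpolation=cv2.INTER_CUBIC))
E
```

```text
time: 46.88
tcp_pos: [0.4345, 0.3154, 0.0732]
eef_rot: [0.534, 0.465, -0.466, -0.531]
contact_force: [-0.4, -0.9, 0.2]
gripper_width: 0.0333
t 46.88 tcp [0.4345 0.3154 0.0732] jawdir [ 0.134  0.991 -0.003] jawyaw 1.436 point [ 0.002 -0.003 -1.   ] q [ 0.44  0.18  2.03 -0.    0.94 -0.99] F [-0.4 -0.9  0.2] w 0.0333
need [ 0.004   0.0011 -0.0282] turn [0.0033 0.0017 0.0079]
```

View pics/v_z.png

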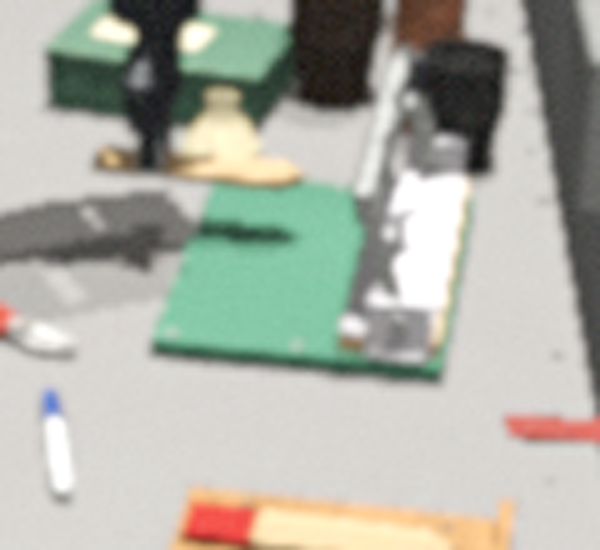

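```bash
python3 -m pendant '{"travel":[[0.004,0.001,-0.015],[0,0,-0.015],[0,0,-0.007],[0,0,0],[0,0,0]],"dr":[[0.003,0.002,0.007],[0,0,0],[0,0,0],[0,0,0],[0,0,0]],"jaw":[200,200,200,200,200]}' 80
python3 - <<'E'
from h import *
go(.4385,.3165,.0215,1.444)
E
```

```text
time: 47.6
tcp_pos: [0.4384, 0.315, 0.0325]
eef_rot: [-0.531, -0.466, 0.468, 0.532]
contact_force: [-0.1, 0.1, -0.1]
gripper_width: 0.0329
t 47.6 tcp [0.4384 0.315  0.0325] jawdir [ 0.129  0.992 -0.001] jawyaw 1.442 point [-0.002 -0.001 -1.   ] q [ 0.44  0.25  2.03  0.    0.87 -1.01] F [-0.1  0.1 -0.1] w 0.0329
need [ 0.0001  0.0015 -0.011 ] turn [ 0.001  -0.0024  0.0025]
```

```bash
python3 -m pendant '{"travel":[[0,0.0015,-0.007],[0,0,-0.004],[0,0,0],[0,0,0]],"dr":[[0.001,-0.002,0.002],[0,0,0],[0,0,0],[0,0,0]],"jaw":[200,200,200,200]}' 80
python3 - <<'E'
from h import *
go(.4385,.3165,.0215,1.444)
s=snap("side","w_side")
cv2.imwrite("pics/w_z.png",cv2.resize(s[130:220,300:400,::-1],None,fx=6,fy=6,interpolation=cv2.INTER_CUBIC))
s=snap("top","w_top")
cv2.imwrite("pics/w_zt.png",cv2.resize(s[120:220,180:300,::-1],None,fx=6,fy=6,interpolation=cv2.INTER_CUBIC))
E
```

```text
time: 48.1
tcp_pos: [0.4389, 0.3171, 0.0216]
eef_rot: [0.531, 0.468, -0.467, -0.531]
contact_force: [0.1, -0.3, -1.4]
gripper_width: 0.0334
t 48.1 tcp [0.4389 0.3171 0.0216] jawdir [0.126 0.992 0.001] jawyaw 1.444 point [ 0.001  0.001 -1.   ] q [ 0.44  0.27  2.03  0.    0.84 -1.01] F [ 0.1 -0.3 -1.4] w 0.0334
need [-0.0004 -0.0006 -0.0001] turn [-0.0009  0.0013 -0.0001]
```

View pics/w_z.png

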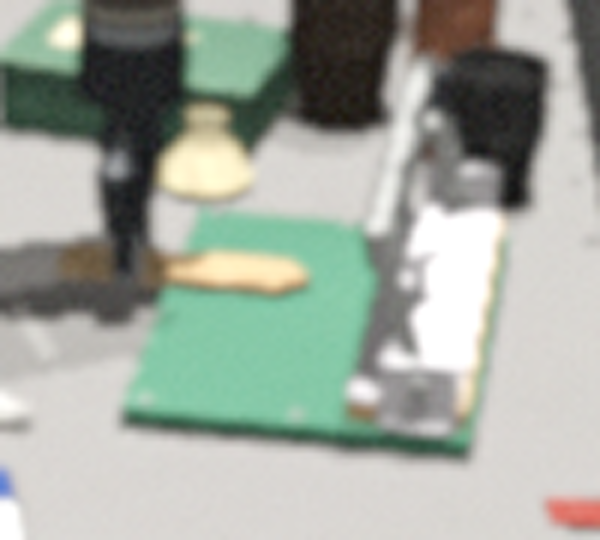

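View pics/w_zt.png

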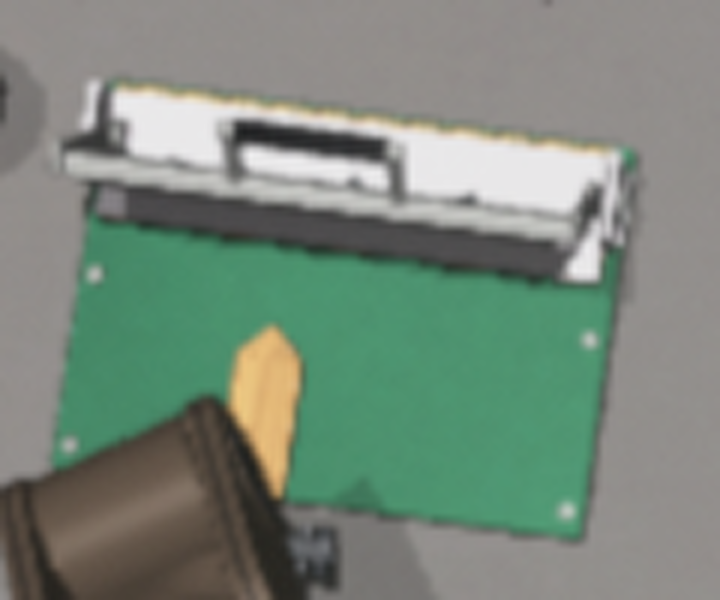

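```bash
python3 -m pendant '{"travel":[[0.011,-0.0014,0],[0.011,-0.0014,0],[0.011,-0.0014,0],[0.011,-0.0014,0],[0.011,-0.0014,0],[0,0,0]],"dr":[[0,0,0],[0,0,0],[0,0,0],[0,0,0],[0,0,0],[0,0,0]],"jaw":[200,200,200,200,200,200]}' 80
python3 - <<'E'
from h import *
go(.518,.3065,.0215,1.444)
E
```

```text
time: 48.95
tcp_pos: [0.4996, 0.3095, 0.0223]
eef_rot: [0.531, 0.468, -0.466, -0.53]
contact_force: [0.0, -0.3, -0.3]
gripper_width: 0.0332
t 48.95 tcp [0.4996 0.3095 0.0223] jawdir [0.127 0.992 0.002] jawyaw 1.443 point [ 0.004  0.002 -1.   ] q [ 0.38  0.35  1.92  0.    0.87 -1.06] F [ 0.  -0.3 -0.3] w 0.0332
need [ 0.0184 -0.003  -0.0008] turn [-0.0016  0.0036  0.0009]
```

Moving smoothly under the rail without force. Continue to about 0.533 in x.

```bash
python3 -m pendant '{"travel":[[0.01,-0.0014,-0.0005],[0.01,-0.0014,0],[0.008,-0.001,0],[0,0,0]],"dr":[[0,0.003,0],[0,0,0],[0,0,0],[0,0,0]],"jaw":[200,200,200,200]}' 80
python3 - <<'E'
from h import *
go(.533,.3047,.0215,1.444)
s=snap("side","x_side")
cv2.imwrite("pics/x_z.png",cv2.resize(s[130:220,300:400,::-1],None,fx=6,fy=6,interpolation=cv2.INTER_CUBIC))
E
```

```text
time: 49.45
tcp_pos: [0.5292, 0.3054, 0.0216]
eef_rot: [-0.53, -0.467, 0.467, 0.531]
contact_force: [0.3, -0.2, 0.2]
gripper_width: 0.0333
t 49.45 tcp [0.5292 0.3054 0.0216] jawdir [0.127 0.992 0.001] jawyaw 1.443 point [-0.     0.001 -1.   ] q [ 0.36  0.4   1.86  0.    0.89 -1.09] F [ 0.3 -0.2  0.2] w 0.0333
need [ 0.0038 -0.0007 -0.0001] turn [-0.0015 -0.0001  0.0006]
```

View pics/x_z.png

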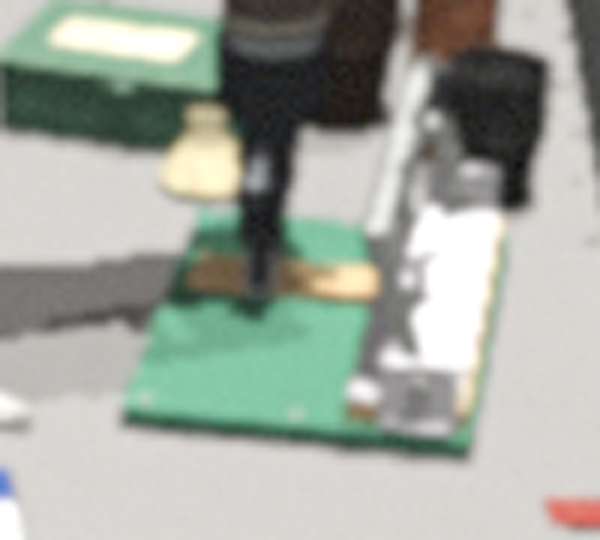

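```bash
python3 -m pendant '{"travel":[[0.007,-0.001,0],[0,0,0],[0,0,0],[0,0,0],[0,0,0],[0,0,0.03],[0,0,0.05],[-0.03,-0.03,0.04],[-0.04,-0.05,0.02],[-0.03,-0.05,0],[0,-0.05,0],[0,0,0]],"dr":[[0,0,0],[0,0,0],[0,0,0],[0,0,0],[0,0,0],[0,0,0],[0,0,0],[0,0,-0.1],[0,0,-0.15],[0,0,-0.15],[0,0,-0.15],[0,0,0]],"jaw":[200,200,125,125,125,125,125,125,125,125,125,125]}' 80
python3 - <<'E'
from h import *
st()
s=snap("side","y_side")
cv2.imwrite("pics/y_z.png",cv2.resize(s[130:220,300:400,::-1],None,fx=6,fy=6,interpolation=cv2.INTER_CUBIC))
s=snap("top","y_top")
cv2.imwrite("pics/y_zt.png",cv2.resize(s[120:220,180:300,::-1],None,fx=6,fy=6,interpolation=cv2.INTER_CUBIC))
E
```

```text
time: 51.0
tcp_pos: [0.4344, 0.1233, 0.1652]
eef_rot: [-0.64, -0.303, 0.299, 0.64]
contact_force: [0.7, -0.3, 0.1]
gripper_width: 0.0437
t 51.0 tcp [0.4344 0.1233 0.1652] jawdir [0.638 0.77  0.005] jawyaw 0.879 point [ 0.005  0.003 -1.   ] q [ 0.05 -0.16  2.17  0.    1.12 -0.83] F [ 0.7 -0.3  0.1] w 0.0437
```

View pics/y_z.png

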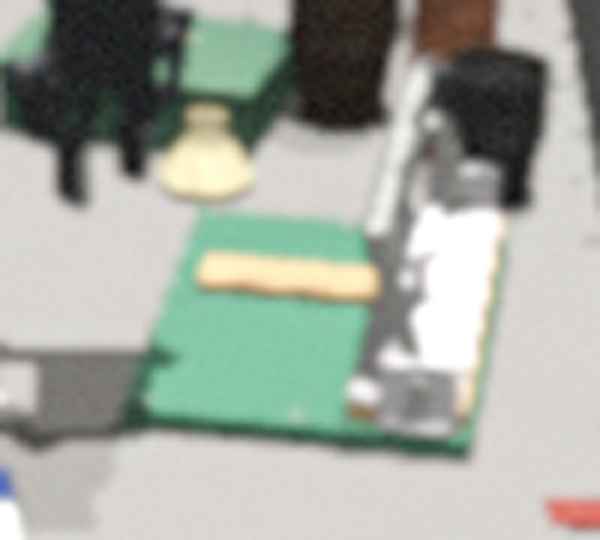

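View pics/y_zt.png

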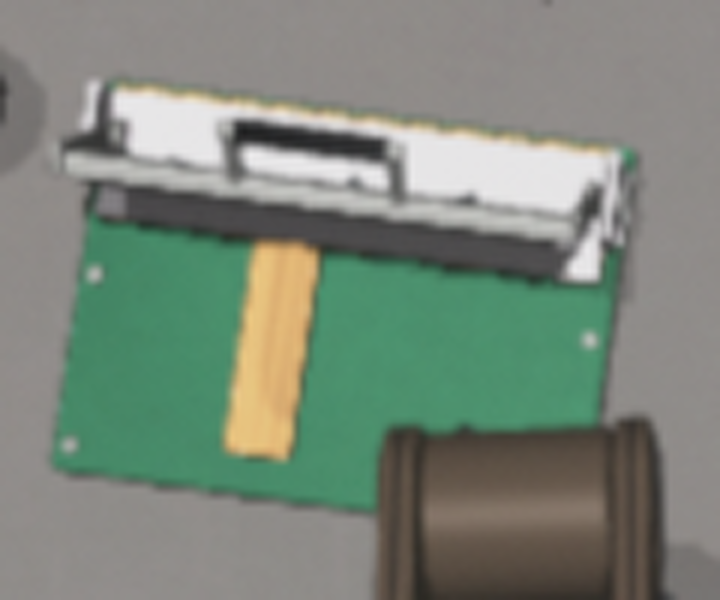

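Run:
```python
from h import *
s=cv2.imread("pics/y_top.png"); m=np.zeros(s.shape[:2],bool); m[138:150,216:250]=s[138:150,216:250].max(2)<75
ys,xs=np.nonzero(m); print(len(xs),xs.mean(),ys.mean(),xs.min(),xs.max(),cast("top",(xs.mean(),ys.mean()),.177))
print(cast("top",[(xs.min(),ys[xs==xs.min()].mean()),(xs.max(),ys[xs==xs.max()].mean())],.177))
go(.635,.257,.21,-.12)
```

```text
72 230.83333333333334 143.0 219 243 [[0.63691425 0.26029055 0.177     ]]
[[0.63953647 0.29601728 0.177     ]
 [0.6327812  0.22352712 0.177     ]]
t 51.1 tcp [0.4344 0.1253 0.1649] jawdir [0.635 0.773 0.005] jawyaw 0.883 point [ 0.004  0.003 -1.   ] q [ 0.05 -0.16  2.17  0.    1.12 -0.83] F [0.4 0.  0.6] w 0.0435
need [0.2006 0.1317 0.0451] turn [-0.0011  0.0055 -1.0029]
```

```bash
python3 -m pendant '{"travel":[[0,0,0.05],[0,0,0.05],[0.02,0.02,0.01],[0.04,0.025,0],[0.04,0.025,0],[0.04,0.025,0],[0.035,0.02,0],[0.015,0.01,0],[0,0,0],[0,0,0]],"dr":[[0,0,-0.16],[0,0,-0.16],[0,0,-0.16],[0,0,-0.16],[0,0,-0.16],[0,0,-0.16],[0,0,0],[0,0,0],[0,0,0],[0,0,0]],"jaw":[120,120,120,120,120,120,120,120,120,120]}' 60
python3 - <<'E'
from h import *
go(.636,.259,.2,-.12)
E
```

```text
time: 52.35
tcp_pos: [0.6277, 0.2709, 0.274]
eef_rot: [-0.705, 0.028, -0.03, 0.708]
contact_force: [-0.0, -0.2, -0.4]
gripper_width: 0.0453
t 52.35 tcp [0.6277 0.2709 0.274 ] jawdir [ 0.997 -0.082  0.003] jawyaw -0.082 point [ 0.003  0.005 -1.   ] q [0.26 0.28 1.51 0.   1.35 0.34] F [-0.  -0.2 -0.4] w 0.0453
need [ 0.0083 -0.0119 -0.074 ] turn [-0.0048  0.003  -0.0377]
```

```bash
python3 -m pendant '{"travel":[[0.008,-0.011,-0.02],[0,0,-0.025],[0,0,-0.015],[0,0,0],[0,0,0]],"dr":[[-0.005,0.003,-0.037],[0,0,0],[0,0,0],[0,0,0],[0,0,0]],"jaw":[120,120,120,120,120]}' 60
python3 - <<'E'
from h import *
go(.636,.259,.165,-.12)
s=snap("side","aa_side")
cv2.imwrite("pics/aa_z.png",cv2.resize(s[110:200,320:420,::-1],None,fx=6,fy=6,interpolation=cv2.INTER_CUBIC))
E
```

```text
time: 52.98
tcp_pos: [0.6345, 0.2565, 0.21]
eef_rot: [0.707, -0.045, 0.044, -0.705]
contact_force: [0.7, 0.1, 0.6]
gripper_width: 0.0456
t 52.98 tcp [0.6345 0.2565 0.21  ] jawdir [ 0.992 -0.125 -0.001] jawyaw -0.125 point [-0.002 -0.002 -1.   ] q [ 0.24  0.32  1.57 -0.    1.25  0.36] F [0.7 0.1 0.6] w 0.0456
need [ 0.0015  0.0025 -0.045 ] turn [ 0.0023 -0.0015  0.0051]
```

View pics/aa_z.png

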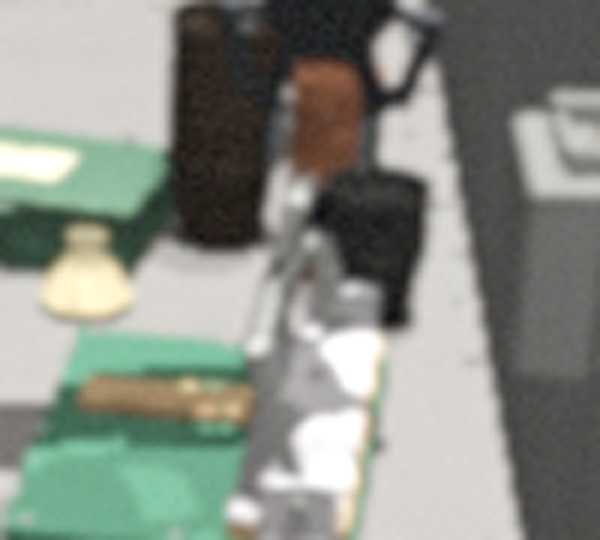

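Run:
```python
from h import *
for p in ([.636,.259,.177],[.6407,.2975,.177],[.6313,.2205,.177],[.6345,.2565,.21],[.626,.26,.177],[.646,.258,.177]):
    print(p,((proj("side",p)-[320,110])*6).round())
```

```text
[0.636, 0.259, 0.177] [[316. 214.]]
[0.6407, 0.2975, 0.177] [[322. 190.]]
[0.6313, 0.2205, 0.177] [[311. 238.]]
[0.6345, 0.2565, 0.21] [[317. 166.]]
[0.626, 0.26, 0.177] [[300. 213.]]
[0.646, 0.258, 0.177] [[332. 215.]]
```

```bash
python3 -m pendant '{"travel":[[0.0015,0.0025,-0.015],[0,0,-0.015],[0,0,-0.006],[0,0,0]],"dr":[[0.002,-0.001,0.004],[0,0,0],[0,0,0],[0,0,0]],"jaw":[120,120,120,120]}' 60
python3 - <<'E'
from h import *
go(.636,.259,.165,-.12)
E
```

```text
time: 53.52
tcp_pos: [0.6363, 0.2595, 0.1725]
eef_rot: [-0.706, 0.042, -0.043, 0.706]
contact_force: [-0.9, -0.7, 0.3]
gripper_width: 0.0452
t 53.52 tcp [0.6363 0.2595 0.1725] jawdir [ 0.993 -0.12   0.001] jawyaw -0.121 point [ 0.001  0.    -1.   ] q [ 0.24  0.36  1.59 -0.    1.19  0.36] F [-0.9 -0.7  0.3] w 0.0452
need [-0.0003 -0.0005 -0.0075] turn [-0.0002  0.0011  0.0006]
```

```bash
python3 -m pendant '{"travel":[[0,0,-0.008],[0,0,-0.004],[0,0,0],[0,0,0],[0,0,0],[0,0,0],[0,0,0]],"dr":[[0,0,0],[0,0,0],[0,0,0],[0,0,0],[0,0,0],[0,0,0],[0,0,0]],"jaw":[120,120,120,255,255,255,255]}' 40
python3 - <<'E'
from h import *
st()
E
```

```text
time: 54.4
tcp_pos: [0.6367, 0.2597, 0.1608]
eef_rot: [-0.706, 0.042, -0.043, 0.706]
contact_force: [0.0, 0.1, -0.6]
gripper_width: 0.0122
t 54.4 tcp [0.6367 0.2597 0.1608] jawdir [ 0.993 -0.12   0.002] jawyaw -0.121 point [ 0.002  0.001 -1.   ] q [0.24 0.37 1.6  0.   1.17 0.36] F [ 0.   0.1 -0.6] w 0.0122
```

```bash
python3 -c "
import numpy as np
p=np.linspace(1.5,.155,19);x=-.12955*np.cos(p);z=.12955*np.sin(p)
for i,(a,b) in enumerate(zip(np.diff(x),np.diff(z))):print(i,round(a*.9924,4),round(-a*.123,4),round(b,4),'cum',round((x[i+1]-x[0])*.9924,4),round(z[i+1]-z[0],4))"
```

```text
0 -0.0095 0.0012 -0.001 cum -0.0095 -0.001
1 -0.0094 0.0012 -0.0018 cum -0.019 -0.0028
2 -0.0093 0.0012 -0.0025 cum -0.0283 -0.0053
3 -0.0091 0.0011 -0.0032 cum -0.0374 -0.0084
4 -0.0088 0.0011 -0.0038 cum -0.0462 -0.0123
5 -0.0085 0.0011 -0.0045 cum -0.0547 -0.0167
6 -0.0082 0.001 -0.0051 cum -0.0628 -0.0219
7 -0.0078 0.001 -0.0057 cum -0.0706 -0.0276
8 -0.0073 0.0009 -0.0063 cum -0.0779 -0.0338
9 -0.0068 0.0008 -0.0068 cum -0.0847 -0.0407
10 -0.0063 0.0008 -0.0073 cum -0.091 -0.048
11 -0.0057 0.0007 -0.0078 cum -0.0968 -0.0557
12 -0.0052 0.0006 -0.0082 cum -0.1019 -0.0639
13 -0.0045 0.0006 -0.0085 cum -0.1065 -0.0724
14 -0.0039 0.0005 -0.0089 cum -0.1103 -0.0813
15 -0.0032 0.0004 -0.0091 cum -0.1136 -0.0904
16 -0.0025 0.0003 -0.0093 cum -0.1161 -0.0997
17 -0.0018 0.0002 -0.0095 cum -0.1179 -0.1092
```

```bash
python3 -m pendant '{"travel":[[-0.0095,0.0012,-0.001],[-0.0094,0.0012,-0.002],[-0.0093,0.0012,-0.0025],[-0.009,0.0011,-0.003],[-0.0088,0.0011,-0.004]],"dr":[[0,0,0],[0,0,0],[0,0,0],[0,0,0],[0,0,0]],"jaw":[255,255,255,255,255]}' 40
python3 - <<'E'
from h import *
st()
E
```

```text
time: 55.02
tcp_pos: [0.5925, 0.2653, 0.1517]
eef_rot: [-0.705, 0.037, -0.049, 0.706]
contact_force: [2.4, -2.3, 0.6]
gripper_width: 0.0123
t 55.02 tcp [0.5925 0.2653 0.1517] jawdir [ 0.993 -0.12   0.017] jawyaw -0.121 point [ 0.017  0.001 -1.   ] q [ 0.27  0.29  1.72 -0.    1.11  0.39] F [ 2.4 -2.3  0.6] w 0.0123
```

```bash
python3 -m pendant '{"travel":[[-0.0085,0.001,-0.005],[-0.0082,0.001,-0.0055],[-0.0078,0.001,-0.006],[-0.0073,0.0009,-0.0065],[-0.0068,0.0008,-0.007],[-0.0063,0.0008,-0.0075]],"dr":[[0,0.005,0],[0,0,0],[0,0,0],[0,0,0],[0,0,0],[0,0,0]],"jaw":[255,255,255,255,255,255]}' 40
python3 - <<'E'
from h import *
st()
s=snap("side","bb_side")
cv2.imwrite("pics/bb_z.png",cv2.resize(s[120:210,310:410,::-1],None,fx=6,fy=6,interpolation=cv2.INTER_CUBIC))
E
```

```text
time: 55.78
tcp_pos: [0.5434, 0.2714, 0.111]
eef_rot: [-0.705, 0.039, -0.046, 0.706]
contact_force: [4.0, -1.4, 1.4]
gripper_width: 0.0126
t 55.77 tcp [0.5434 0.2714 0.111 ] jawdir [ 0.993 -0.12   0.01 ] jawyaw -0.12 point [ 0.01   0.001 -1.   ] q [ 0.3   0.26  1.84 -0.    1.03  0.42] F [ 4.  -1.4  1.4] w 0.0126
```

View pics/bb_z.png

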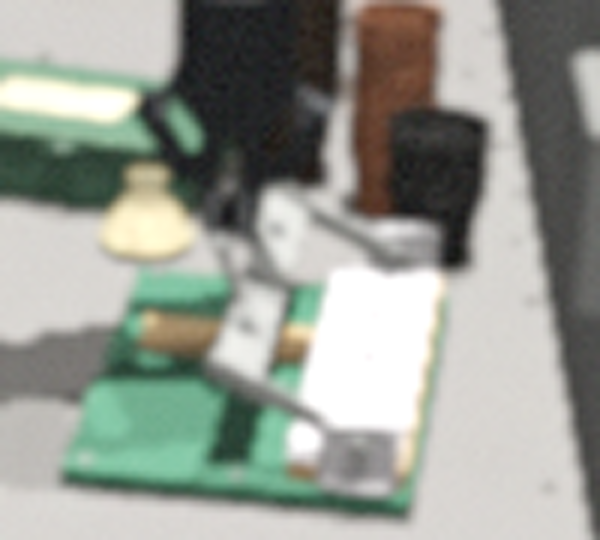

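```bash
python3 -m pendant '{"travel":[[-0.0057,0.0007,-0.0078],[-0.0052,0.0006,-0.008],[-0.0045,0.0006,-0.0083],[-0.0039,0.0005,-0.0085],[-0.0032,0.0004,-0.008],[-0.0025,0.0003,-0.007],[0,0,0]],"dr":[[0,0.005,0],[0,0,0],[0,0,0],[0,0,0],[0,0,0],[0,0,0],[0,0,0]],"jaw":[255,255,255,255,255,255,255]}' 40
python3 - <<'E'
from h import *
st()
s=snap("side","cc_side")
cv2.imwrite("pics/cc_z.png",cv2.resize(s[120:210,310:410,::-1],None,fx=6,fy=6,interpolation=cv2.INTER_CUBIC))
E
```

```text
time: 56.7
tcp_pos: [0.5189, 0.2745, 0.0588]
eef_rot: [-0.705, 0.039, -0.047, 0.707]
contact_force: [2.9, -0.6, -1.6]
gripper_width: 0.0127
t 56.7 tcp [0.5189 0.2745 0.0588] jawdir [ 0.993 -0.12   0.011] jawyaw -0.121 point [ 0.012  0.002 -1.   ] q [ 0.31  0.29  1.92 -0.    0.92  0.44] F [ 2.9 -0.6 -1.6] w 0.0127
```

View pics/cc_z.png

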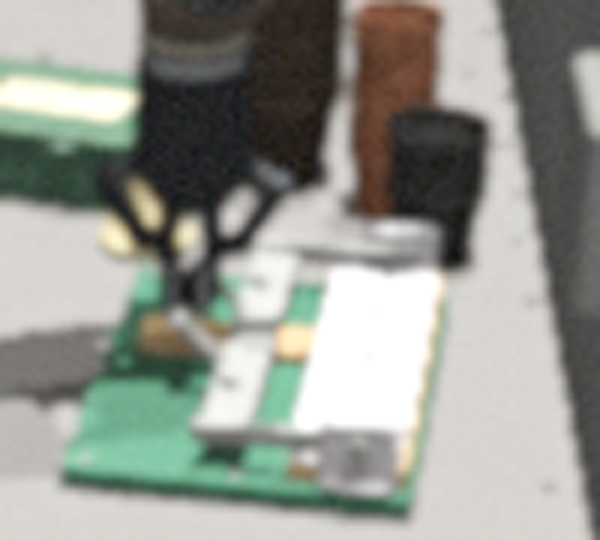

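```bash
python3 -m pendant '{"travel":[[-0.001,0,-0.005],[-0.001,0,-0.003],[0,0,0]],"dr":[[0,0.005,0],[0,0,0],[0,0,0]],"jaw":[255,255,255]}' 40
python3 - <<'E'
from h import *
st()
E
```

```text
time: 57.12
tcp_pos: [0.5179, 0.2746, 0.0538]
eef_rot: [-0.705, 0.04, -0.045, 0.706]
contact_force: [4.2, -0.4, -4.0]
gripper_width: 0.0124
t 57.12 tcp [0.5179 0.2746 0.0538] jawdir [ 0.993 -0.12   0.006] jawyaw -0.12 point [ 0.006  0.001 -1.   ] q [ 0.31  0.3   1.92 -0.    0.92  0.44] F [ 4.2 -0.4 -4. ] w 0.0124
```

```bash
python3 -m pendant '{"travel":[[0,0,-0.004],[0,0,0]],"dr":[[0,0,0],[0,0,0]],"jaw":[255,255]}' 40; python3 -m pendant '{"travel":[[0,0,0],[0,0,0],[0,0,0]],"dr":[[0,0,0],[0,0,0],[0,0,0]],"jaw":[135,135,135]}' 40
```

```text
time: 57.38
tcp_pos: [0.5179, 0.2746, 0.0539]
eef_rot: [0.706, -0.041, 0.043, -0.706]
contact_force: [4.5, -0.2, -4.9]
gripper_width: 0.0127
time: 57.75
tcp_pos: [0.5128, 0.2746, 0.0503]
eef_rot: [0.706, -0.046, 0.039, -0.705]
contact_force: [-0.8, -0.7, -0.9]
gripper_width: 0.04
```

```bash
python3 -m pendant '{"travel":[[0.002,0,0.02],[0,0,0.03],[0,0,0.05],[0,0,0.05],[-0.01,-0.05,0.02],[-0.015,-0.05,0],[-0.015,-0.05,0],[-0.015,-0.05,0],[-0.015,-0.05,0],[0,-0.03,0],[0,0,0],[0,0,0]],"dr":[[0,0,0],[0,0,0],[0,0,0],[0,0,0],[0,0,0],[0,0,0],[0,0,0],[0,0,0],[0,0,0],[0,0,0],[0,0,0],[0,0,0]],"jaw":[135,135,135,135,135,135,135,135,135,135,135,135]}' 40
python3 - <<'E'
from h import *
st()
s=snap("side","dd_side")
cv2.imwrite("pics/dd_z.png",cv2.resize(s[130:320,280:420,::-1],None,fx=3,fy=3,interpolation=cv2.INTER_CUBIC))
s=snap("top","dd_top")
cv2.imwrite("pics/dd_zt.png",cv2.resize(s[110:240,150:490,::-1],None,fx=2.35,fy=2.35,interpolation=cv2.INTER_CUBIC))
E
```

```text
time: 59.25
tcp_pos: [0.4335, -0.0107, 0.2184]
eef_rot: [0.707, -0.051, 0.032, -0.705]
contact_force: [-0.8, 0.3, -0.2]
gripper_width: 0.0402
t 59.25 tcp [ 0.4335 -0.0107  0.2184] jawdir [ 0.993 -0.117 -0.028] jawyaw -0.117 point [-0.028 -0.    -1.   ] q [-0.26 -0.24  2.14 -0.01  1.27 -0.14] F [-0.8  0.3 -0.2] w 0.0402
```

View pics/dd_z.png

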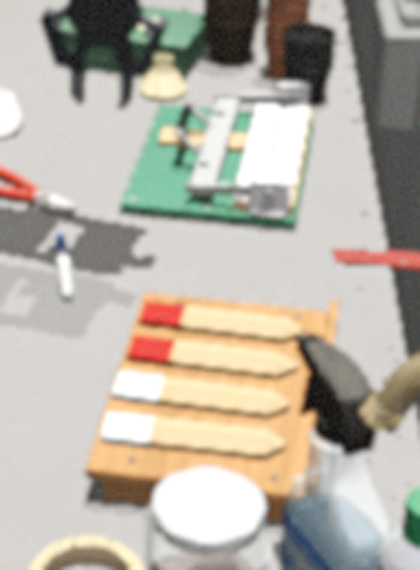

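View pics/dd_zt.png

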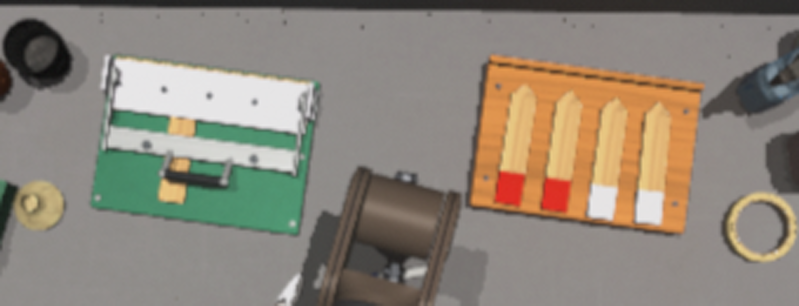

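Run:
```python
from h import *
a=cv2.imread("pics/a_top.png");b=cv2.imread("pics/dd_top.png")
for s in(a,b):
    m=np.zeros(s.shape[:2],bool); m[178:194,214:252]=s[178:194,214:252].max(2)<75
    ys,xs=np.nonzero(m);print("rod px",xs.mean().round(1),ys.mean().round(1))
hsv=cv2.cvtColor(b,cv2.COLOR_BGR2HSV);H,S,V=cv2.split(hsv)
m=(H>12)&(H<28)&(S>70)&(V>120);r=np.zeros_like(m);r[150:205,210:236]=1
O=np.array([.571,.265]);u=np.array([.9924,-.123]);v=np.array([.123,.9924])
for s,c,mm in blobs(m&r,15):
    ys,xs=np.nonzero(mm); P=(cast("top",np.stack([xs,ys],1),.028)[:,:2]-O); print("blank part jig x",(P@u).min().round(4),(P@u).max().round(4),"y",(P@v).mean().round(4))
A=cv2.imread("pics/a_side.png");B=cv2.imread("pics/dd_side.png")
for s in(A,B):
    h=cv2.cvtColor(s,cv2.COLOR_BGR2HSV);m=np.zeros(s.shape[:2],bool);m[200:235,290:315]=((h[:,:,0]>105)&(h[:,:,0]<130)&(h[:,:,1]>100))[200:235,290:315]
    ys,xs=np.nonzero(m);print("pen blue",xs.mean().round(1),ys.mean().round(1))
```

```text
rod px 231.4 185.8
rod px 232.4 186.0
blank part jig x 0.0087 0.0322 y 0.0354
blank part jig x -0.0418 -0.0232 y 0.0302
blank part jig x -0.0866 -0.0566 y 0.0356
pen blue 299.6 210.2
pen blue 300.0 210.5
```

Final measurements all agree: the bar is at its starting (down) position, the blank's point is about 50 mm under the rail, and the pen has not moved.

```bash
python3 -c "
from rig import ctrl; print(ctrl.sign_off())"
```

```text
the job is handed in; nothing more can be done
None
```

The job is done and handed in at about 59 s of the 210 s allowed.

- **Clamp bar up:** I lifted it to about 1.3 rad, where it stood by itself. The handle slipped out of the fingers near the end of the lift, when the bar was already up.
- **Painted labels:** All four were slid straight out and laid on the shelf as red, red, white, white from the left. One white label had been knocked askew in its lane, so I pulled it out along its own axis.
- **Blank:** Only one blank was on the bench. I loaded it into the second lane from the left, and left the black look-alike alone.
- **Clamp bar down:** I led it down last and released it.

**Last checks:**
- Head ends measured about 4–6 mm behind the shelf's front edge, with gaps of about 28 mm.
- The blank's point is about 50 mm under the rail.
- The handle is within 1 pixel of its starting down position.
- The pen moved less than 0.5 pixel. The tape and rose look undisturbed, but I did not measure them.

**Contact force:** While I was feeling for the jig board, the fingertips pressed on it with about 43 N for a moment. I backed off straight away. The 40 N limit is for the arm and the gripper's body, and this was fingertip contact.

No final check failed or disagreed.

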